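# Hold the coin counter's bayonet lid at its half-way jog position

### The arm

A 7-joint arm with a two-finger parallel gripper is mounted at the origin on the work surface. World frame = base frame: x ahead of the robot, y to its left, z up, the work surface at z = 0. Lengths are in m, angles in rad, forces in N, time in s.
With the tool pointing down it reaches from about 0.425 to 0.925 m from the base axis. Payload 6.8 kg.
Tool frame: the origin (TCP) lies at the very end of the fingers, on their centre line; the grasp point (between the pads) lies 19 mm behind it; y points along the fingers, z is the direction in which the jaws open and shut, and the axes are right-handed (so a half turn about y gives the same grasp; the last joint's range is limited). The gripper opens to 85 mm and grips with 20 to 120 N. Pads are 22 mm wide; open, the fingers measure 114 mm over their backs; the gripper's body (76 mm by 85 mm) begins 54 mm behind the grasp point. The pads swing forward as they close: fully open they stand 13 mm farther back than shut.
Start: joints at [-1.381, 0.477, 0.022, 1.555, -0.011, 1.109, -0.083], TCP at [0.198, 0.645, 0.231] pointing down, gripper open.
Joint ranges: [-2.96, 2.96], [-0.34, 2.1], [-1.41, 1.46], [0.24, 2.44], [-1.37, 4.51], [0.17, 1.92], [-2.96, 2.96]. Speed limits (rad/s): [2.39, 2.39, 3.14, 3.14, 3.14, 3.14, 3.14].

### API

Orientations are given as a rotation vector (axis times angle).
In Python, from bench import r gives the robot as it stands.
- The arm moves only by the tool drive_tool, never from a script. Its argument "series" is a list of rows, each a list of 7 numbers: the shift along the tool's x, y, z in mm, then the turn, a rotation vector about the tool's x, y, z in degrees, then the finger opening in mm, from 0 to 85.4. In form: [[tx, ty, tz, wx, wy, wz, grip], ...]. A call has 1 to 5 rows; each row is the pose to reach, as a shift and turn from the pose measured when the call began, along the tool's axes at that moment; what a row does not reach only later rows make up. A row lasts 1/10 s, in which the tool goes at most 50 mm and 8.59 degrees, less where a joint would pass 70% of its speed; a pose out of reach is approached as far as the arm can. A call with a gripper value outside its range is refused whole. The fingers move at their own pace and stop on an object; "squeeze" is the grip in N (left out, the last holds). Time passes only in rows, so rows that repeat a pose let the fingers close. It gives the time, the measured TCP pose, the force and the opening at its end, in the units of the state.
- r.get_obs(): the state, without advancing time (a new reading comes with each control period).
- r.grab_frame(name): name is "scene" or "top"; returns a dict with "frame" (480x640x3 uint8, blue, green, red), "intrinsics" (3x3 intrinsics, pixels), "rvec" (rotation vector, rad) and "tvec" (3), from world to camera coordinates, as OpenCV has them. Camera axes: x right, y down, z forward; pixel columns grow to the right and rows downward; lengths in m; the calibration is good to about 2 mm. A picture is of the moment at which its call begins. There is no depth.
- r.hand_in(): hands the job in, once; it reports no verdict.
The state is a dict: "clock": time; "joints": joint angles; "qvel": joint speeds; "tau": joint torques, N m; "tcp_pos": TCP position; "orientation": TCP orientation; "contact_force": force on the tool from outside, world axes, zero at the start; "moment": the same for the moment, N m; "grip_width": finger opening in m.
Only numpy, scipy, OpenCV 4.12 (cv2) and the standard library are available. Lean on these libraries where they do the work, as an engineer would, in place of code of your own. Each camera call takes 0.05 s, during which the arm holds its last target.

### The job

Free the jammed coin counter: first press its three round console keys right down, one at a time, in order of size from the smallest to the largest. Then take the lid by its grip bar, set it into the hopper collar with its lugs through the two slots, and twist it clockwise (seen from above) against the spring just half-way to the lock, 45 degrees, where the bar points at the thin pins, without ever going on to the lock click. Finish while still gripping the lid there, and leave the other things on the shelf where they stand.

Things in the scene. Friction and masses are not known exactly. Their poses are not given: they have to be found in the camera images.
- lid: Loose dark steel bayonet lid, 0.15 to 0.31 kg, upright on the shelf. Origin: centre of its underside, z up. Plug 67 mm across (lowest 3 mm: 62), 22 mm tall; flange above 92 mm across, z 22 to 27. Two lugs along +x and -x reach 42 mm from the axis, 14 mm wide, z 1 to 11. Bright aluminium grip bar along x, right above the lugs: 80 long, 14 thick, z 27 to 61 mm. A half turn of it makes no difference.
- hopper: Coin counter, fixed grey steel box 170 x 170 x 75 mm. Origin: centre of its underside, z up. On its deck stands a steel collar, 100 mm outside diameter, 26 mm tall, centred. Spring-returned feed disc inside: the lid's lugs meet its dogs after about 5 degrees of clockwise turn and push them on; let go, the lid is turned back. Anticlockwise the lid turns at most about 7 degrees.
- mouth (a point): Centre of the collar's round mouth, at its top edge, 101 mm above the shelf; axes of the counter. The top lip, 6 mm thick, has a 72 mm opening with two opposite slots at +x and -x, 20 mm wide, reaching 45 mm from the axis, for the lugs. Seated, the flange rests on the top edge and the lid's origin is 22 mm below this point. Past about 10 degrees the lugs are caught under the lip with 5 mm upward play.
- half_pin (a point): Top centre of one of the two thin upright pins (6 mm diameter, as tall as the collar, 58 mm from its axis, opposite each other) that mark the half-way jog position: the grip bar points at them when the lid is turned 45 degrees clockwise from the slots.
- lock_block (a point): Top centre of one of the two oblong blocks (22 x 12 mm, as tall as the collar, 62 mm from its axis, opposite each other) that mark the lock: the bar would point at them at 90 degrees from the slots. Spring click balls begin to rub at about 60 degrees.
- feed (a joint): Turn of the feed disc under the lid, rad: 0 at rest, grows clockwise seen from above; about 5 degrees (0.09 rad) less than the lid's turn from the slots, so about 0.70 at half-way. The return spring asks 0.05 N m at 0 and 0.13 N m at half-way.
- key_small_top (a point): Centre of the top face of the small key, a plain white round spring key of 16 mm diameter in a dark round housing on the flat grey console (90 x 230 x 22 mm, fixed on the shelf). The three keys stand in a row 70 mm apart, in an order that varies. Its top is 40 mm above the shelf and stands 6 mm proud of its housing. Pressed straight down.
- key_small (a joint): Travel of the small key, m: 0 up, 0.006 fully down, where its spring pushes back with 4 N (1.2 N to start); it counts as pressed beyond 0.004.
- key_middle_top (a point): Centre of the top face of the middle key, a plain white round spring key of 25 mm diameter in a dark round housing on the flat grey console (90 x 230 x 22 mm, fixed on the shelf). The three keys stand in a row 70 mm apart, in an order that varies. Its top is 40 mm above the shelf and stands 6 mm proud of its housing. Pressed straight down.
- key_middle (a joint): Travel of the middle key, m: 0 up, 0.006 fully down, where its spring pushes back with 4 N (1.2 N to start); it counts as pressed beyond 0.004.
- key_large_top (a point): Centre of the top face of the large key, a plain white round spring key of 36 mm diameter in a dark round housing on the flat grey console (90 x 230 x 22 mm, fixed on the shelf). The three keys stand in a row 70 mm apart, in an order that varies. Its top is 40 mm above the shelf and stands 6 mm proud of its housing. Pressed straight down.
- key_large (a joint): Travel of the large key, m: 0 up, 0.006 fully down, where its spring pushes back with 4 N (1.2 N to start); it counts as pressed beyond 0.004.
- punch_block: Bystander, loose: dark iron coin punch block, 70 mm square, 70 mm tall overall. Origin: centre of its underside.
- loupe_base: Bystander, loose: white ceramic loupe base, 76 mm diameter, 56 mm tall. Origin: centre of its underside.
- gauge: Bystander, loose: brass coin thickness gauge, 90 x 35 mm, 56 mm tall. Origin: centre of its underside.
- flip0: Bystander, loose: lowest of three stacked red coin flip holders, 55 mm square, 7 mm thick each. Origin: centre of its underside.
- flip1: Bystander, loose: middle coin flip holder. Origin: centre of its underside.
- flip2: Bystander, loose: top coin flip holder. Origin: centre of its underside.
Things that resemble listed ones, but are neither listed nor needed, are in the scene too. Leave any turquoise look-alike of the lid alone.

How it is judged:
By the outcome, as a careful person would: the job done as asked, in the order asked, and still so for the second after the job is handed in, while the arm keeps its last pose, push and grip.
It also fails if it takes over 58 s, if anything falls off the work surface, if the arm or the gripper's body presses on something with over 40 N, if the wrist force passes 120 N, or if a joint passes its speed limit or range.

## Working session

There is one attempt and no reset: what is moved stays moved. The work goes in short steps, Python scripts to look and compute and a tool call to move; the robot and the scene stay as the last step left them, time stands still between calls to the robot, and variables do not carry over. Pictures are saved under pics/ and viewed, and the job is handed in when it is done.

Besides the shell and the picture viewer there is one more tool, called after "Emit:" by a JSON object that holds its "api" and its "payload". drive_tool: Moves the arm, as the interface text tells. Its arguments: {"type":"object","properties":{"series":{"type":"array","items":{"type":"array","items":{"type":"number"}}},"squeeze":{"type":"number"}},"required":["series"]}

```bash
ls; mkdir -p pics
python3 - <<'E'
from bench import r
import cv2,numpy as np
o=r.get_obs(); print(o)
for n in("scene","top"):
    f=r.grab_frame(n); cv2.imwrite(f"pics/{n}0.png",f["frame"]); print(n,f["intrinsics"],f["rvec"],f["tvec"])
    R=cv2.Rodrigues(np.array(f["rvec"]))[0]; print("cam pos",-R.T@np.array(f["tvec"]).ravel())
E
```

```text
pics
{'clock': 0.0, 'joints': array([-1.38111683,  0.47781113,  0.02232536,  1.55644221, -0.01147886,
        1.10926078, -0.08308778]), 'qvel': array([-1.54718299e-03,  1.86783465e-04, -2.40693607e-04, -1.08373802e-03,
        1.18650493e-04, -1.62418954e-03, -8.54460764e-05]), 'tau': array([ 5.83587662e-04, -5.96438956e+01,  1.60837054e+00, -2.81191814e+01,
        1.25367130e-02,  9.35553282e-03, -1.84676901e-05]), 'tcp_pos': array([0.19788512, 0.64473991, 0.23032193]), 'orientation': array([-1.55992773,  0.23382807, -0.2336372 ]), 'contact_force': array([ 0.02042647, -0.06388652, -0.12815667]), 'moment': array([ 0.03494542, -0.05594304, -0.00736639]), 'grip_width': 0.08557564831037459}
scene [[546.86858727   0.         323.48483448]
 [  0.         546.86858727 240.3551876 ]
 [  0.           0.           1.        ]] [ 0.7674817   2.70304657 -0.92358971] [ 0.50226256 -0.15119894  1.12281436]
cam pos [0.85717428 0.41908479 0.79086097]
top [[442.53148305   0.         321.58492121]
 [  0.         442.53148305 243.68627496]
 [  0.           0.           1.        ]] [ 2.15465585 -2.18769457  0.06014102] [-0.01041549  0.5409084   0.86885024]
cam pos [ 0.47168945 -0.03776593  0.90756483]
```

View pics/scene0.png

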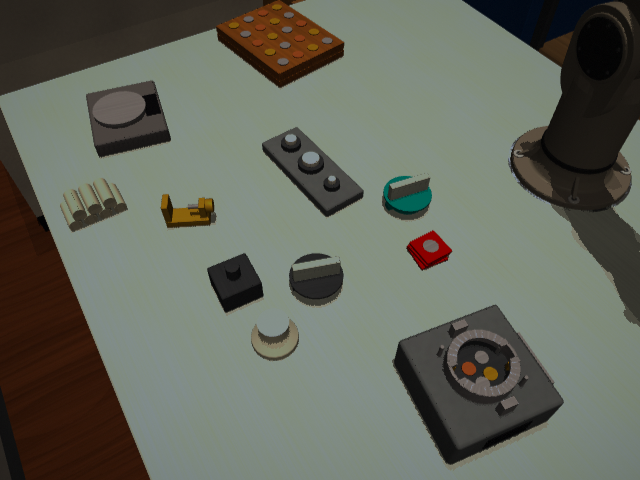

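View pics/top0.png

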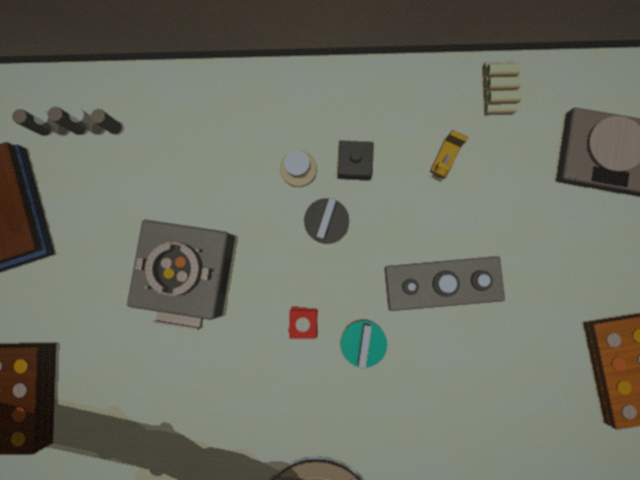

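The scene view shows the dark lid at about (317,275), the turquoise look-alike at (407,193), and the counter at (480,380). The console keys are at (291,142), (311,160) and (332,183).
In the top view, the lid is at (327,220), the look-alike at (364,344) and the collar at (173,268). The keys are at (410,287), (447,284) and (484,281).

Next I'll take close crops.

```bash
cat > h.py <<'E'
import numpy as np,cv2
from bench import r
def cam(n):
    f=r.grab_frame(n); return f
def ray(f,u,v,z):
    K=np.array(f["intrinsics"]);R=cv2.Rodrigues(np.array(f["rvec"]))[0];t=np.array(f["tvec"]).ravel()
    c=-R.T@t; d=R.T@np.linalg.inv(K)@np.array([u,v,1.]); return c+d*(z-c[2])/d[2]
def proj(f,P):
    return cv2.projectPoints(np.array(P,float).reshape(-1,3),np.array(f["rvec"]),np.array(f["tvec"]),np.array(f["intrinsics"]),None)[0].reshape(-1,2)
def crop(img,x0,y0,w,h,s): return cv2.resize(img[y0:y0+h,x0:x0+w],None,fx=s,fy=s,interpolation=cv2.INTER_CUBIC)
E
python3 - <<'E'
import cv2,numpy as np
from h import crop
t=cv2.imread("pics/top0.png");s=cv2.imread("pics/scene0.png")
t=np.clip(t.astype(float)*1.6,0,255).astype('uint8')
s=np.clip(s.astype(float)*1.6,0,255).astype('uint8')
a=crop(t,290,190,66,60,6);b=crop(t,125,215,115,115,5);c=crop(t,380,250,130,65,5)
def pad(i,w,h):
    o=np.zeros((h,w,3),'uint8');o[:i.shape[0],:i.shape[1]]=i;return o
cv2.imwrite("pics/c_lid.png",a);cv2.imwrite("pics/c_hop.png",b);cv2.imwrite("pics/c_key.png",c)
cv2.imwrite("pics/s_lid.png",crop(s,280,240,70,65,6));cv2.imwrite("pics/s_hop.png",crop(s,385,295,190,170,4))
E
```

```text
(no output)
```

View pics/c_lid.png

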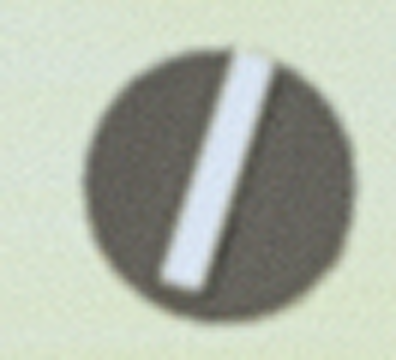

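View pics/c_hop.png

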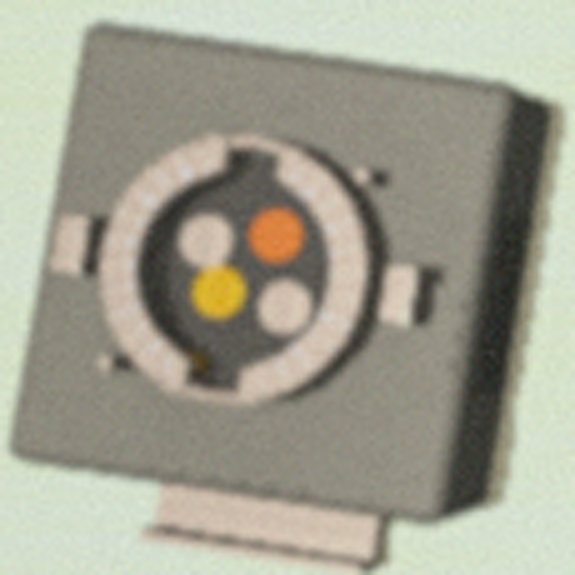

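View pics/c_key.png

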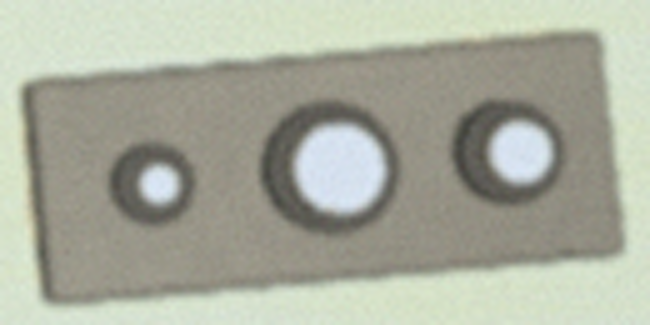

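View pics/s_hop.png

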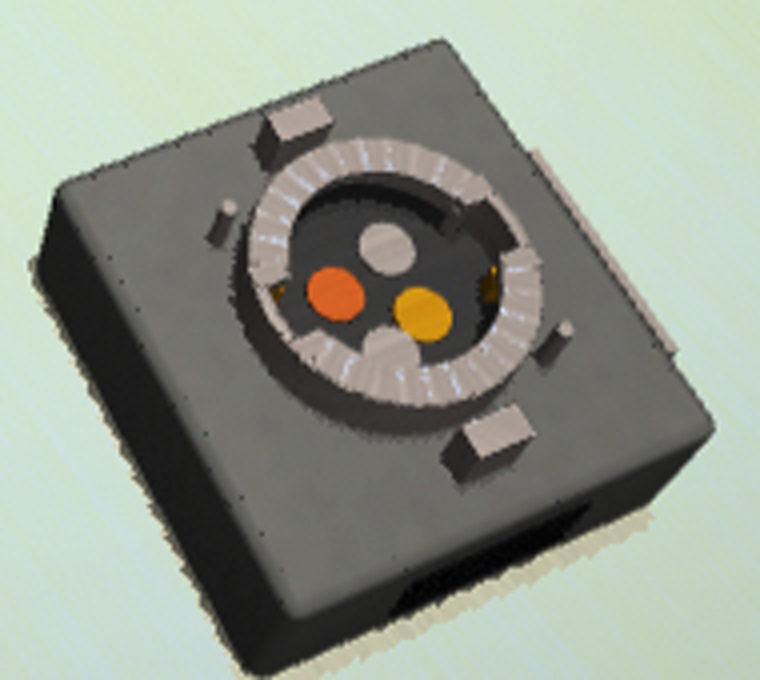

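View pics/s_lid.png

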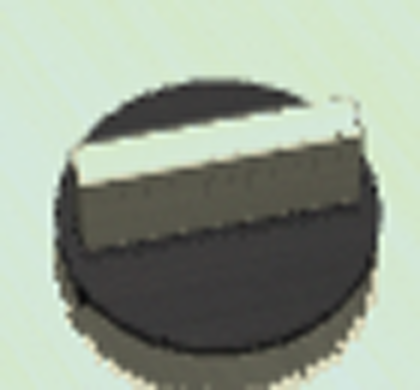

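```bash
cat > m.py <<'E'
from h import *
import sys
T=np.load
def blobs(f,mask,x0,y0,w,h,z,amin=4,amax=9999):
    m=np.zeros_like(mask);m[y0:y0+h,x0:x0+w]=mask[y0:y0+h,x0:x0+w]
    n,l,st,c=cv2.connectedComponentsWithStats(m)
    for i in range(1,n):
        if amin<=st[i,4]<=amax:
            print("  px",c[i].round(1),"area",st[i,4],"bbox",st[i,:4],"->",(ray(f,*c[i],z)*1e3).round(1))
E
python3 - <<'E'
from m import *
for n,bk,bh,bl in(("top",(380,250,130,65),(125,215,115,115),(300,190,60,60)),("scene",(255,120,115,100),(385,295,190,170),(280,240,70,65))):
    f=cam(n);im=f["frame"].astype(int);g=im.min(2)
    print(n,"bright percent", [int(np.percentile(g[b[1]:b[1]+b[3],b[0]:b[0]+b[2]],99)) for b in(bk,bh,bl)])
    hsv=cv2.cvtColor(f["frame"],cv2.COLOR_BGR2HSV)
    np.save(f"pics/{n}.npy",f["frame"])
    thr=115 if n=="top" else 120
    m=((g>thr)).astype('uint8')
    # exclude greenish background: g channel dominance
    m2=((g>thr)&(im[...,1]-np.minimum(im[...,0],im[...,2])<9)).astype('uint8')
    print(" keys");blobs(f,m2,*bk,0.04,15)
    print(" lid");blobs(f,m2,*bl,0.061,30)
    mh=((im[...,2]-im[...,1]>5)&(g>70)).astype('uint8')
    print(" hop");blobs(f,mh,*bh,0.101,4)
E
```

```text
top bright percent [135, 133, 136]
 keys
  px [447.5 283.3] area 215 bbox [439 275  18  17] -> [ 458.2 -262.4   40. ]
  px [483.7 280. ] area 95 bbox [478 275  12  11] -> [ 463.5 -332.4   40. ]
  px [411.5 286.5] area 31 bbox [409 284   6   6] -> [ 453.  -192.5   40. ]
 lid
  px [305.3 200.2] area 31 bbox [300 198  14   5] -> [622.4  10.8  61. ]
  px [325.9 217.7] area 243 bbox [317 198  18  40] -> [587.6 -28.5  61. ]
 hop
  px [172.4 269.3] area 1073 bbox [145 241  54  56] -> [491.7 254.  101. ]
  px [196.6 249.8] area 8 bbox [196 248   3   4] -> [527.  209.5 101. ]
  px [165.9 262.8] area 96 bbox [161 257  11  12] -> [503.8 266.2 101. ]
  px [138.4 263.5] area 75 bbox [135 258   8  12] -> [503.2 317.2 101. ]
  px [203.8 273.2] area 65 bbox [201 267   7  14] -> [483.7 196.  101. ]
  px [145.3 287.3] area 6 bbox [144 286   3   3] -> [459.5 303.6 101. ]
  px [178. 320.] area 491 bbox [154 311  47  18] -> [399.6 242.7 101. ]
scene bright percent [133, 132, 133]
 keys
 lid
 hop
  px [459.5 324.4] area 99 bbox [452 320  16  10] -> [485.4 197.1 101. ]
  px [484.  365.5] area 1431 bbox [447 330  74  67] -> [498.6 263.2 101. ]
  px [535.5 357.5] area 107 bbox [518 333  36  50] -> [430.3 291.5 101. ]
  px [441.9 346.3] area 9 bbox [441 345   3   4] -> [529.  210.8 101. ]
  px [481.4 356.8] area 137 bbox [475 351  14  13] -> [492.9 251.6 101. ]
  px [526.1 376.7] area 9 bbox [525 375   3   4] -> [461.4 305.1 101. ]
  px [509.1 402.3] area 130 bbox [501 396  17  13] -> [505.7 319.3 101. ]
```

```bash
cat > g.py <<'E'
from h import *
from scipy.spatial.transform import Rotation as Rn
def rows(wps):
    """wps: list of (x,y,z mm, jaw yaw deg of tool z or None); prints rows from current pose (mm, deg)"""
    o=r.get_obs();R=Rn.from_rotvec(o["orientation"]);p=o["tcp_pos"]*1e3
    print("t",round(o["clock"],2),"p",p.round(1),"jaw yaw",jy(R),"tilt",tilt(R),"F",np.round(o["contact_force"],1),"M",np.round(o["moment"],2),"w",round(o["grip_width"]*1e3,1),"j",np.round(o["joints"],2))
    for w in wps:
        if w[3] is None: Rt=R
        else:
            a=np.radians(w[3]);z=np.array([np.cos(a),np.sin(a),0]);y=np.array([0,0,-1.]);x=np.cross(y,z)
            Rt=Rn.from_matrix(np.c_[x,y,z])
        d=R.inv().apply(np.array(w[:3])-p);t=(R.inv()*Rt).as_rotvec(degrees=True)
        print(w,"->",d.round(1),t.round(2),"dist",round(float(np.linalg.norm(d))),"ang",round(float(np.linalg.norm(t)),1))
def jy(R):
    z=R.as_matrix()[:,2];return round(float(np.degrees(np.arctan2(z[1],z[0]))),2)
def tilt(R): return round(float(np.degrees(np.arccos(-R.as_matrix()[2,1]))),2)
E
python3 - <<'E'
from g import *
rows([(400,420,220,None)])
o=r.get_obs();print(Rn.from_rotvec(o["orientation"]).as_matrix().round(3))
for n,b in(("top",(310,190,40,60)),("scene",(285,250,60,40))):
    f=dict(r.grab_frame(n)); im=f["frame"].astype(int);g=im.min(2)
    m=np.zeros(g.shape,'uint8')
    # bar: bluish (b>=g) bright
    mm=((g>100)&(im[...,0]>=im[...,1]-8)).astype('uint8')
    m[b[1]:b[1]+b[3],b[0]:b[0]+b[2]]=mm[b[1]:b[1]+b[3],b[0]:b[0]+b[2]]
    k,l,st,c=cv2.connectedComponentsWithStats(m)
    i=1+np.argmax(st[1:,4]); print(n,st[i],c[i])
    yx=np.argwhere(l==i)
    W=np.array([ray(f,x,y,0.061)[:2]*1e3 for y,x in yx]);mu=W.mean(0);e,v=np.linalg.eigh(np.cov(W.T))
    q=(W-mu)@v; print(" mean",mu,"yaw",np.degrees(np.arctan2(v[1,1],v[0,1])),"len",np.ptp(q[:,1]),"wid",np.ptp(q[:,0]), np.sqrt(12*e))
    if n=="scene":
        hs=im[120:220,255:370]
        for P in((453,-192.5,40),(458.2,-262.4,40),(463.5,-332.4,40),(587.6,-28.5,61)):
            print(proj(f,np.array(P)/1e3), im[tuple(proj(f,np.array(P)/1e3).round().astype(int)[0][::-1])])
E
```

```text
t 0.2 p [197.9 645.  230.7] jaw yaw 72.94 tilt 0.06 F [-0.7  0.1  0.3] M [ 0.02 -0.02  0.02] w 85.3 j [-1.38  0.48  0.02  1.56 -0.01  1.11 -0.08]
(400, 420, 220, None) -> [ 259.2   10.9 -155.8] [0. 0. 0.] dist 303 ang 0.0
[[ 0.956 -0.     0.293]
 [-0.293 -0.001  0.956]
 [ 0.    -1.    -0.001]]
top [317 198  19  40 281] [325.79359431 217.87900356]
 mean [587.35548741 -28.35272881] yaw 161.23254121313798 len 79.14266201291 wid 13.292379372927421 [13.29234963 79.18397538]
scene [285 271   4   8  13] [286.53846154 274.15384615]
 mean [641.43858489 -32.63402341] yaw 70.49948285451006 len 13.7551782624022 wid 5.750824682331101 [ 5.72021625 16.0836996 ]
[[331.94070315 178.39242087]] [149 145 132]
[[310.71156856 157.58201975]] [148 145 132]
[[290.73441812 138.05372912]] [148 143 132]
[[316.39761511 261.69500875]] [132 145 132]
```

Run:
```python
from g import *
f=r.grab_frame("scene");im=f["frame"].astype(int)
print(im[263,310:322].tolist(), im[250,300].tolist())
m=((im[...,0]-im[...,1]>=1)&(im.min(2)>118)).astype('uint8')
k,l,st,c=cv2.connectedComponentsWithStats(m)
for i in range(1,k):
    if st[i,4]>15: print(st[i],c[i].round(1),(ray(f,*c[i],.04)*1e3).round(1))
C=[(75,148),(80,186),(357,97),(357,132)]
P=np.array([ray(f,280+(a+.5)/6-.5,240+(b+.5)/6-.5,.061)*1e3 for a,b in C]);print(P.round(1),P.mean(0))
d=P[2:].mean(0)-P[:2].mean(0);print(np.degrees(np.arctan2(d[1],d[0])),np.linalg.norm(d))
```

```text
[[130, 145, 132], [131, 145, 132], [131, 145, 133], [132, 145, 133], [132, 145, 132], [133, 145, 132], [134, 145, 133], [134, 145, 133], [134, 145, 133], [134, 145, 133], [133, 145, 133], [134, 145, 132]] [133, 145, 133]
[286 135  10   7  53] [290.6 138.1] [ 463.9 -332.4   40. ]
[303 152  16  12 142] [310.4 157.3] [ 458.3 -263.5   40. ]
[329 177   6   4  18] [331.6 178.5] [ 453.8 -192.6   40. ]
[[624.1 -44.9  61. ]
 [629.2 -33.3  61. ]
 [549.3 -19.2  61. ]
 [555.8  -9.2  61. ]] [589.60800654 -26.64980171  61.        ]
161.41688002256308 78.18138815313884
```

Run:
```python
from g import *
rows([(198+322*k/10,645-395*k/10,230-3*k,72.0) for k in range(1,6)])
```

```text
t 0.35 p [198.  645.2 231.1] jaw yaw 72.94 tilt 0.02 F [-0.1 -0.5  0.2] M [ 0.04 -0.03 -0.03] w 85.8 j [-1.38  0.48  0.02  1.56 -0.01  1.11 -0.08]
(230.2, 605.5, 227, 72.0) -> [ 42.4   4.1 -28.5] [0.02 0.94 0.  ] dist 51 ang 0.9
(262.4, 566.0, 224, 72.0) -> [ 84.8   7.1 -56.8] [0.02 0.94 0.  ] dist 102 ang 0.9
(294.6, 526.5, 221, 72.0) -> [127.1  10.1 -85.1] [0.02 0.94 0.  ] dist 153 ang 0.9
(326.8, 487.0, 218, 72.0) -> [ 169.5   13.1 -113.4] [0.02 0.94 0.  ] dist 204 ang 0.9
(359.0, 447.5, 215, 72.0) -> [ 211.9   16.2 -141.7] [0.02 0.94 0.  ] dist 255 ang 0.9
```

Emit:
{"api": "drive_tool", "payload": {"series": [[40,4,-27,0,0,0,0],[80,7,-54,0,0,0,0],[120,10,-81,0,0,0,0],[160,13,-108,0,0,0,0],[200,16,-135,0,0,0,0]], "squeeze": 40}}

```text
clock: 0.85
tcp_pos: [0.3506, 0.4558, 0.2152]
orientation: [-1.558, 0.233, -0.234]
contact_force: [1.2, 0.1, 0.2]
grip_width: 0.0122
```

Run:
```python
from g import *
rows([(380,423,213,None),(413,384,211,None),(447,344,208,None),(480,305,206,None),(508,265,203,None)])
```

```text
t 0.85 p [350.6 455.8 215.2] jaw yaw 72.95 tilt 0.01 F [1.2 0.1 0.2] M [ 0.02 -0.05 -0.03] w 12.2 j [-1.09  0.33  0.08  1.82 -0.03  0.99  0.28]
(380, 423, 213, None) -> [ 37.7   2.2 -22.8] [0. 0. 0.] dist 44 ang 0.0
(413, 384, 211, None) -> [ 80.7   4.2 -50.4] [0. 0. 0.] dist 95 ang 0.0
(447, 344, 208, None) -> [125.    7.2 -78.6] [0. 0. 0.] dist 148 ang 0.0
(480, 305, 206, None) -> [ 167.9    9.2 -106.2] [0. 0. 0.] dist 199 ang 0.0
(508, 265, 203, None) -> [ 206.4   12.2 -136.3] [0. 0. 0.] dist 248 ang 0.0
```

Emit:
{"api": "drive_tool", "payload": {"series": [[38,2,-23,0,0,0,0],[80,4,-50,0,0,0,0],[122,7,-77,0,0,0,0],[165,9,-104,0,0,0,0],[205,12,-134,0,0,0,0]]}}

```text
clock: 1.35
tcp_pos: [0.5082, 0.267, 0.2036]
orientation: [-1.557, 0.233, -0.234]
contact_force: [-0.2, -0.4, 0.3]
grip_width: -0.0002
```

Run:
```python
from g import *
rows([(508,215,190,None),(505,165,180,None),(500,115,170,None),(494,65,160,None),(488,15,150,None)])
```

```text
t 1.35 p [508.2 267.  203.6] jaw yaw 72.96 tilt 0.08 F [-0.2 -0.4  0.3] M [-0.   -0.06 -0.03] w -0.2 j [-0.73  0.34  0.17  1.84 -0.07  0.96  0.75]
(508, 215, 190, None) -> [ 15.   13.6 -49.8] [0. 0. 0.] dist 54 ang 0.0
(505, 165, 180, None) -> [ 26.8  23.6 -98.5] [0. 0. 0.] dist 105 ang 0.0
(500, 115, 170, None) -> [  36.7   33.5 -147.7] [0. 0. 0.] dist 156 ang 0.0
(494, 65, 160, None) -> [  45.6   43.5 -197.3] [0. 0. 0.] dist 207 ang 0.0
(488, 15, 150, None) -> [  54.5   53.4 -246.9] [0. 0. 0.] dist 258 ang 0.0
```

Emit:
{"api": "drive_tool", "payload": {"series": [[14,11,-46,0,0,0,0],[26,20,-93,0,0,0,0],[36,30,-140,0,0,0,0],[45,40,-187,0,0,0,0],[54,50,-234,0,0,0,0]]}}

```text
clock: 1.85
tcp_pos: [0.4911, 0.0257, 0.1534]
orientation: [-1.557, 0.232, -0.235]
contact_force: [1.6, -0.3, -0.2]
grip_width: 0.0001
```

Run:
```python
from g import *
rows([(480,-20,135,None),(473,-65,115,None),(466,-110,95,None),(459,-152,75,None),(453.4,-192.5,60,None)])
```

```text
t 1.85 p [491.1  25.7 153.4] jaw yaw 72.96 tilt 0.13 F [ 1.6 -0.3 -0.2] M [-0.07 -0.02 -0.03] w 0.1 j [-0.4   0.28  0.26  2.08 -0.1   0.8   1.19]
(480, -20, 135, None) -> [  2.8  18.3 -46.9] [0. 0. 0.] dist 50 ang 0.0
(473, -65, 115, None) -> [  9.2  38.3 -92.1] [0. 0. 0.] dist 100 ang 0.0
(466, -110, 95, None) -> [  15.7   58.2 -137.2] [0. 0. 0.] dist 150 ang 0.0
(459, -152, 75, None) -> [  21.3   78.2 -179.4] [0. 0. 0.] dist 197 ang 0.0
(453.4, -192.5, 60, None) -> [  27.8   93.1 -219.8] [0. 0. 0.] dist 240 ang 0.0
```

Emit:
{"api": "drive_tool", "payload": {"series": [[3,17,-45,0,0,0,0],[9,36,-90,0,0,0,0],[15,55,-135,0,0,0,0],[21,75,-180,0,0,0,0],[28,91,-220,0,0,0,0]]}}

```text
clock: 2.35
tcp_pos: [0.4528, -0.1948, 0.0614]
orientation: [-1.557, 0.232, -0.235]
contact_force: [1.1, 0.5, -0.7]
grip_width: -0.0003
```

Run:
```python
from g import *
rows([(453.4,-192.5,55,None),(453.4,-192.5,34.5,None)])
f=r.grab_frame("scene");cv2.imwrite("pics/k1.png",crop(f["frame"],220,60,200,180,4))
```

```text
t 2.35 p [ 452.8 -194.8   61.4] jaw yaw 72.93 tilt 0.12 F [ 1.1  0.5 -0.7] M [-0.06 -0.05  0.02] w -0.3 j [ 0.06  0.44  0.27  2.14 -0.21  0.59  1.75]
(453.4, -192.5, 55, None) -> [-0.1  6.4  2.4] [0. 0. 0.] dist 7 ang 0.0
(453.4, -192.5, 34.5, None) -> [-0.1 26.9  2.4] [0. 0. 0.] dist 27 ang 0.0
```

View pics/k1.png

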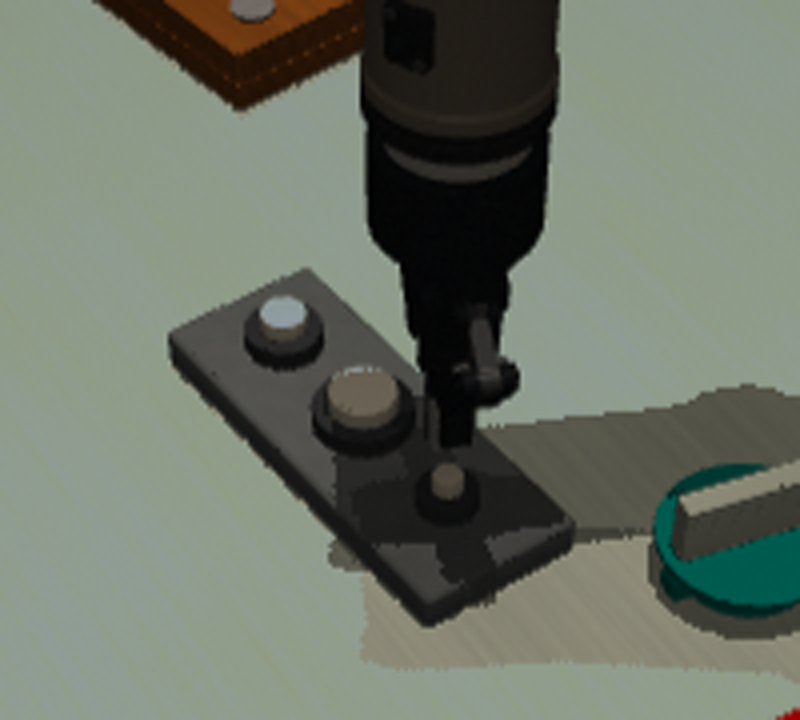

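The picture shows the closed fingertips at about crop (455,440), just above the small key at crop (447,480). I'll press it now.

Emit:
{"api": "drive_tool", "payload": {"series": [[0,8,2.4,0,0,0,0],[0,18,2.4,0,0,0,0],[0,24,2.4,0,0,0,0],[0,27,2.4,0,0,0,0],[0,27,2.4,0,0,0,0]]}}

```text
clock: 2.9
tcp_pos: [0.4516, -0.1993, 0.0365]
orientation: [-1.559, 0.238, -0.24]
contact_force: [-15.9, 2.0, 53.3]
grip_width: 0.0003
```

Run:
```python
from g import *
rows([(453.4,-192.5,34.0,None),(453.4,-192.5,60,None),(458.3,-263,60,None)])
f=r.grab_frame("scene");cv2.imwrite("pics/k2.png",crop(f["frame"],260,110,130,110,6))
rows([])
```

```text
t 2.9 p [ 451.6 -199.3   36.5] jaw yaw 72.53 tilt 0.12 F [-15.9   2.   53.3] M [0.64 3.2  0.03] w 0.3 j [ 0.08  0.49  0.25  2.14 -0.23  0.53  1.77]
(453.4, -192.5, 34.0, None) -> [-0.4  2.5  7. ] [0. 0. 0.] dist 7 ang 0.0
(453.4, -192.5, 60, None) -> [ -0.3 -23.5   7. ] [0. 0. 0.] dist 25 ang 0.0
(458.3, -263, 60, None) -> [ 25.5 -23.4 -58.8] [0. 0. 0.] dist 68 ang 0.0
t 2.95 p [ 451.6 -199.4   36.5] jaw yaw 72.53 tilt 0.14 F [-14.9   1.6  52.6] M [0.55 3.15 0.03] w 0.2 j [ 0.08  0.49  0.25  2.14 -0.23  0.53  1.77]
```

View pics/k2.png

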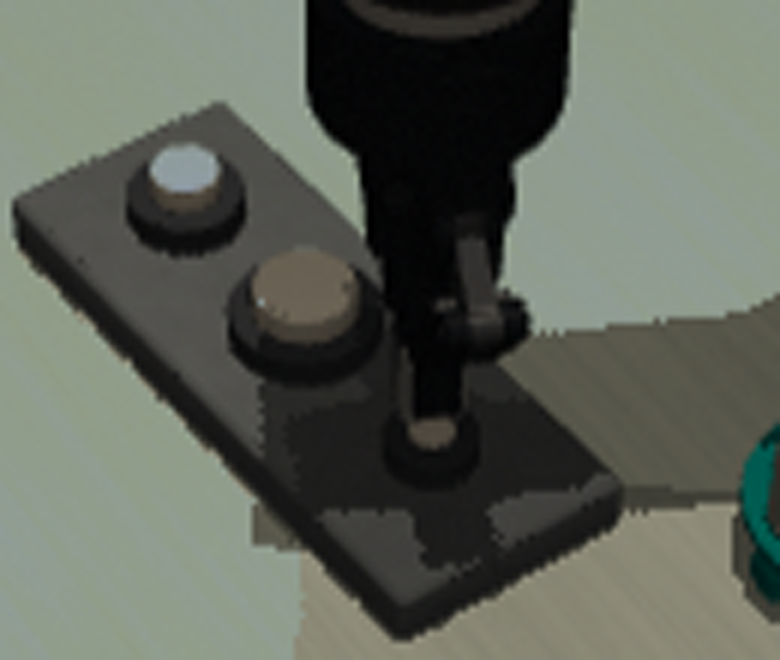

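The wrist force is 53 N, the tip has drifted 7 mm in -y and it sits at 36.5 mm. I'll back off and find out why before pressing anything else.

Emit:
{"api": "drive_tool", "payload": {"series": [[0,-3,0,0,0,0,0],[0,-3,0,0,0,0,0]]}}

```text
clock: 3.15
tcp_pos: [0.4531, -0.1978, 0.0407]
orientation: [-1.559, 0.234, -0.24]
contact_force: [-0.6, -0.7, 2.1]
grip_width: 0.0003
```

Run:
```python
from g import *
rows([(453.4,-192.5,34.0,None)]);rows([])
```

```text
t 3.15 p [ 453.1 -197.8   40.7] jaw yaw 72.7 tilt 0.26 F [-0.6 -0.7  2.1] M [-0.35  0.05 -0.04] w 0.3 j [ 0.08  0.48  0.26  2.14 -0.23  0.54  1.77]
(453.4, -192.5, 34.0, None) -> [-1.3  6.7  5.2] [0. 0. 0.] dist 9 ang 0.0
t 3.15 p [ 453.1 -197.8   40.7] jaw yaw 72.7 tilt 0.26 F [-0.6 -0.7  2.1] M [-0.35  0.05 -0.04] w 0.3 j [ 0.08  0.48  0.26  2.14 -0.23  0.54  1.77]
```

Emit:
{"api": "drive_tool", "payload": {"series": [[0,-6,5.2,0,0,0,0],[0,-6,5.2,0,0,0,0],[0,-6,5.2,0,0,0,0]]}}

```text
clock: 3.45
tcp_pos: [0.455, -0.1916, 0.0466]
orientation: [-1.559, 0.232, -0.238]
contact_force: [0.1, 0.3, 1.0]
grip_width: 0.0
```

Run:
```python
from g import *
rows([(453.4,-192.5,40,73)]);
f=r.grab_frame("scene");cv2.imwrite("pics/k3.png",crop(f["frame"],290,130,80,70,10))
p=proj(f,[[.4534,-.1925,.04],[.4534,-.1925,.034]]);print(p,(p-[290,130])*10)
o=r.get_obs();print((proj(f,[o["tcp_pos"]])-[290,130])*10)
rows([])
f=r.grab_frame("top");cv2.imwrite("pics/k3t.png",crop(f["frame"],340,220,160,100,5))
print((proj(f,[o["tcp_pos"]])-[340,220])*5)
```

```text
t 3.45 p [ 455.  -191.6   46.6] jaw yaw 72.84 tilt 0.25 F [0.1 0.3 1. ] M [-0.04  0.01  0.03] w 0.0 j [ 0.06  0.47  0.26  2.14 -0.22  0.55  1.75]
(453.4, -192.5, 40, 73) -> [-1.3  6.6 -1.4] [ 0.01 -0.16  0.25] dist 7 ang 0.3
[[331.76347963 178.47133412]
 [331.70612765 180.67320412]] [[417.63479625 484.71334119]
 [417.06127649 506.73204117]]
[[413.88389306 465.11192089]]
t 3.5 p [ 454.7 -192.    46.5] jaw yaw 72.79 tilt 0.23 F [ 0.4 -0.2 -0.7] M [-0.01  0.06 -0.03] w -0.1 j [ 0.06  0.47  0.26  2.14 -0.22  0.55  1.75]
[[358.65059528 328.18715394]]
```

View pics/k3.png

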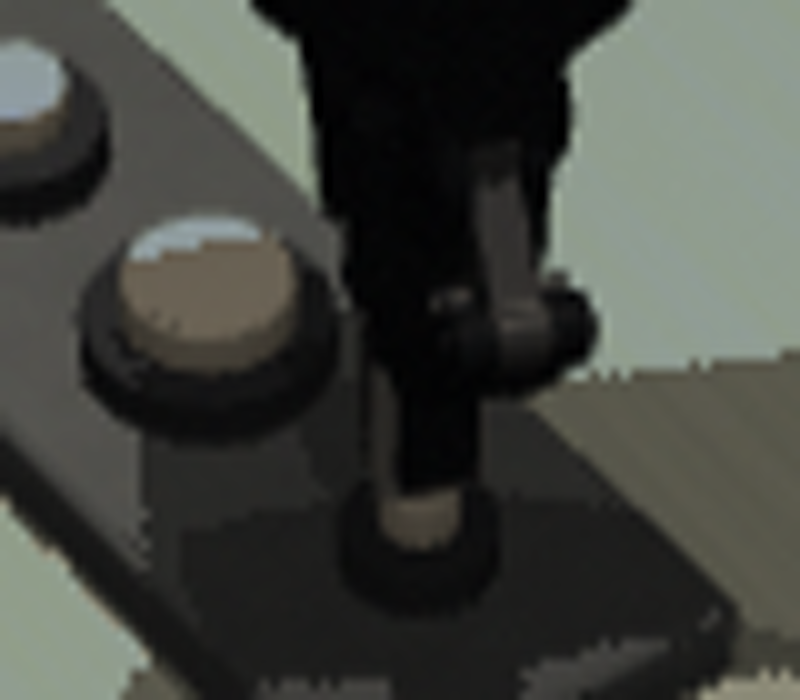

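View pics/k3t.png

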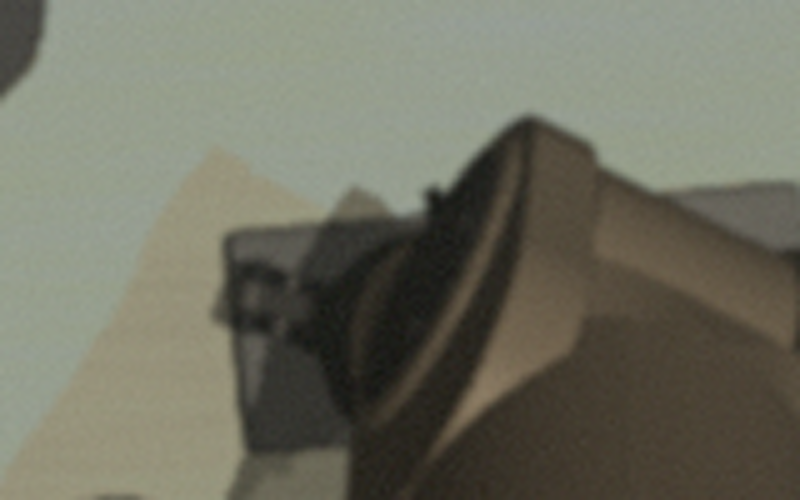

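Emit:
{"api": "drive_tool", "payload": {"series": [[-0.8,3,-0.8,0,0,0,0],[-0.8,5,-0.8,0,0,0,0],[-0.8,5,-0.8,0,0,0,0]]}}

```text
clock: 3.85
tcp_pos: [0.4535, -0.1928, 0.0411]
orientation: [-1.559, 0.234, -0.239]
contact_force: [1.0, 0.6, 1.9]
grip_width: -0.0003
```

Run:
```python
from g import *
rows([(453.4,-192.5,36.5,73)])
```

```text
t 3.85 p [ 453.5 -192.8   41.1] jaw yaw 72.75 tilt 0.2 F [1.  0.6 1.9] M [ 0.14 -0.11  0.02] w -0.3 j [ 0.07  0.48  0.26  2.15 -0.23  0.54  1.76]
(453.4, -192.5, 36.5, 73) -> [-0.2  4.6  0.2] [ 0.02 -0.25  0.2 ] dist 5 ang 0.3
```

Emit:
{"api": "drive_tool", "payload": {"series": [[0,1.5,0,0,0,0,0],[0,2.5,0,0,0,0,0],[0,2.5,0,0,0,0,0]]}}

```text
clock: 4.15
tcp_pos: [0.4536, -0.1928, 0.0385]
orientation: [-1.559, 0.234, -0.239]
contact_force: [-0.9, 1.2, 3.6]
grip_width: -0.0001
```

Run:
```python
from g import *
rows([(453.4,-192.5,36.5,73)])
```

```text
t 4.15 p [ 453.6 -192.8   38.5] jaw yaw 72.75 tilt 0.2 F [-0.9  1.2  3.6] M [ 0.2   0.01 -0.  ] w -0.1 j [ 0.07  0.48  0.25  2.15 -0.23  0.54  1.76]
(453.4, -192.5, 36.5, 73) -> [-0.2  2.   0.2] [ 0.02 -0.25  0.2 ] dist 2 ang 0.3
```

Emit:
{"api": "drive_tool", "payload": {"series": [[0,1,0,0,0,0,0],[0,1.6,0,0,0,0,0],[0,1.6,0,0,0,0,0]]}}

```text
clock: 4.45
tcp_pos: [0.4536, -0.1928, 0.0378]
orientation: [-1.558, 0.234, -0.239]
contact_force: [-3.1, 2.1, 15.7]
grip_width: 0.0002
```

Run:
```python
from g import *
rows([(453.4,-192.5,36.5,73)])
f=r.grab_frame("scene");cv2.imwrite("pics/k4.png",crop(f["frame"],290,130,80,70,10))
o=[r.get_obs()["contact_force"].round(1) for i in range(3)];print(o)
```

```text
t 4.45 p [ 453.6 -192.8   37.8] jaw yaw 72.73 tilt 0.21 F [-3.1  2.1 15.7] M [0.57 0.74 0.02] w 0.2 j [ 0.07  0.48  0.25  2.15 -0.23  0.53  1.76]
(453.4, -192.5, 36.5, 73) -> [-0.3  1.3  0.3] [-0.01 -0.27  0.21] dist 1 ang 0.3
[array([-2.5,  1.5, 16.1]), array([-2.5,  1.5, 16.1]), array([-2.5,  1.5, 16.1])]
```

View pics/k4.png

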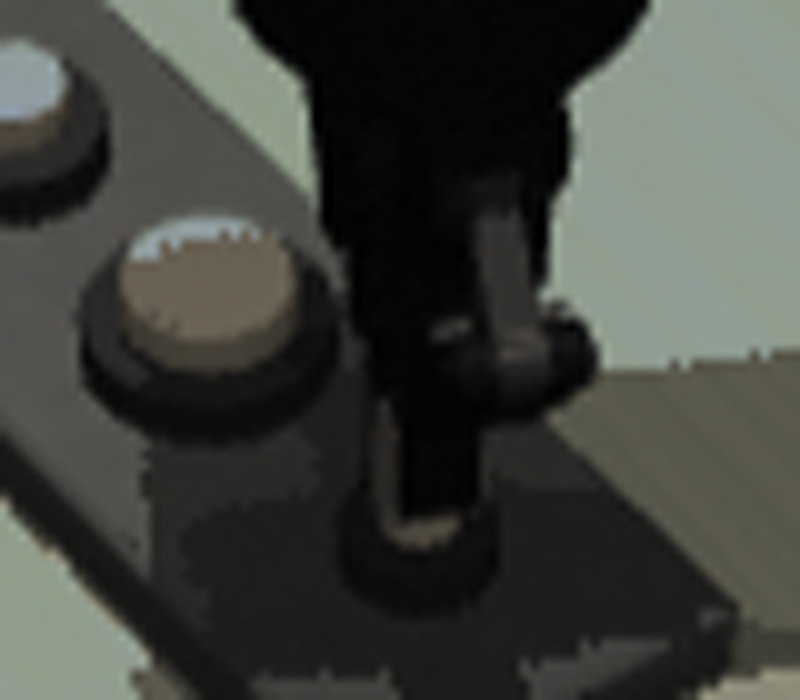

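Run:
```python
from g import *
rows([(453.6,-192.8,56,73),(457,-230,62,73),(460,-275,62,73),(463.7,-332.4,62,73)])
```

```text
t 4.5 p [ 453.6 -192.8   37.8] jaw yaw 72.73 tilt 0.21 F [-2.5  1.5 16.1] M [0.54 0.73 0.04] w -0.0 j [ 0.07  0.48  0.25  2.15 -0.23  0.53  1.76]
(453.6, -192.8, 56, 73) -> [  0.  -18.2   0. ] [-0.01 -0.27  0.21] dist 18 ang 0.3
(457, -230, 62, 73) -> [ 14.4 -24.1 -34.5] [-0.01 -0.27  0.21] dist 44 ang 0.3
(460, -275, 62, 73) -> [ 30.6 -24.1 -76.6] [-0.01 -0.27  0.21] dist 86 ang 0.3
(463.7, -332.4, 62, 73) -> [  51.1  -24.  -130.3] [-0.01 -0.27  0.21] dist 142 ang 0.3
```

Emit:
{"api": "drive_tool", "payload": {"series": [[0,-22,0,0,0,0,0],[10,-25,-26,0,0,0,0],[27,-24,-68,0,0,0,0],[44,-24,-112,0,0,0,0],[51,-24,-130.3,0,0,0,0]]}}

```text
clock: 5.0
tcp_pos: [0.4626, -0.3377, 0.0622]
orientation: [-1.561, 0.237, -0.244]
contact_force: [0.2, 0.6, 0.5]
grip_width: 0.0
```

Run:
```python
from g import *
rows([(463.7,-332.4,46,73),(463.7,-332.4,38.5,73)])
```

```text
t 5.0 p [ 462.6 -337.7   62.2] jaw yaw 72.47 tilt 0.33 F [0.2 0.6 0.5] M [-0.03 -0.02  0.  ] w 0.0 j [ 0.31  0.54  0.28  1.95 -0.22  0.67  1.99]
(463.7, -332.4, 46, 73) -> [-0.6 16.2  5.4] [ 0.16 -0.52  0.29] dist 17 ang 0.6
(463.7, -332.4, 38.5, 73) -> [-0.7 23.7  5.4] [ 0.16 -0.52  0.29] dist 24 ang 0.6
```

Emit:
{"api": "drive_tool", "payload": {"series": [[-0.6,8,5.4,0,0,0,0],[-0.6,14,5.4,0,0,0,0],[-0.6,14,5.4,0,0,0,0]]}}

```text
clock: 5.3
tcp_pos: [0.4629, -0.3301, 0.0467]
orientation: [-1.559, 0.237, -0.24]
contact_force: [-1.0, 0.9, -0.3]
grip_width: 0.0001
```

Run:
```python
from g import *
rows([(463.7,-332.4,46,73),(463.7,-332.4,38.5,73)])
```

```text
t 5.3 p [ 462.9 -330.1   46.7] jaw yaw 72.58 tilt 0.12 F [-1.   0.9 -0.3] M [0.   0.04 0.  ] w 0.1 j [ 0.3   0.56  0.27  1.97 -0.23  0.64  1.99]
(463.7, -332.4, 46, 73) -> [ 1.5  0.7 -2. ] [ 0.07 -0.42  0.1 ] dist 3 ang 0.4
(463.7, -332.4, 38.5, 73) -> [ 1.5  8.2 -2. ] [ 0.07 -0.42  0.1 ] dist 9 ang 0.4
```

Emit:
{"api": "drive_tool", "payload": {"series": [[1.5,3,-2,0,0,0,0],[1.5,5,-2,0,0,0,0],[1.5,7,-2,0,0,0,0],[1.5,8.5,-2,0,0,0,0],[1.5,8.5,-2,0,0,0,0]]}}

```text
clock: 5.8
tcp_pos: [0.4641, -0.3318, 0.0383]
orientation: [-1.558, 0.237, -0.239]
contact_force: [-0.3, 3.3, 3.5]
grip_width: 0.0
```

Run:
```python
from g import *
rows([(463.7,-332.4,37.5,73)])
```

```text
t 5.8 p [ 464.1 -331.8   38.3] jaw yaw 72.62 tilt 0.11 F [-0.3  3.3  3.5] M [0.57 0.01 0.01] w 0.0 j [ 0.31  0.57  0.26  1.96 -0.24  0.63  1.99]
(463.7, -332.4, 37.5, 73) -> [-0.2  0.8 -0.7] [ 0.03 -0.38  0.1 ] dist 1 ang 0.4
```

Emit:
{"api": "drive_tool", "payload": {"series": [[0,0.7,0,0,0,0,0],[0,1.3,0,0,0,0,0],[0,1.8,0,0,0,0,0],[0,1.8,0,0,0,0,0]]}}

```text
clock: 6.2
tcp_pos: [0.4641, -0.3319, 0.0379]
orientation: [-1.558, 0.237, -0.24]
contact_force: [-3.7, 5.3, 16.4]
grip_width: 0.0
```

Run:
```python
from g import *
rows([(463.7,-332.4,55,73),(462,-305,62,73),(458.3,-263,62,73)])
f=r.grab_frame("scene");cv2.imwrite("pics/k5.png",crop(f["frame"],260,100,80,70,10))
```

```text
t 6.2 p [ 464.1 -331.9   37.9] jaw yaw 72.6 tilt 0.12 F [-3.7  5.3 16.4] M [1.14 0.89 0.03] w 0.0 j [ 0.31  0.57  0.26  1.96 -0.24  0.63  1.99]
(463.7, -332.4, 55, 73) -> [ -0.2 -17.1  -0.6] [ 0.   -0.4   0.12] dist 17 ang 0.4
(462, -305, 62, 73) -> [-10.  -24.2  25.1] [ 0.   -0.4   0.12] dist 36 ang 0.4
(458.3, -263, 62, 73) -> [-26.1 -24.2  64. ] [ 0.   -0.4   0.12] dist 73 ang 0.4
```

View pics/k5.png

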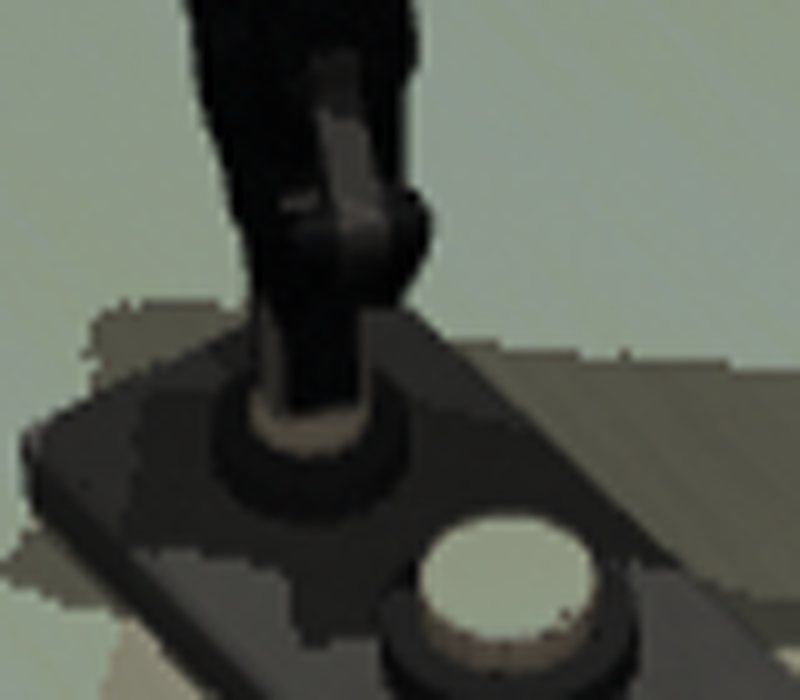

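The middle key at crop (310,425) is sunk flush, and the force shows a hard stop. The large key is next.

Emit:
{"api": "drive_tool", "payload": {"series": [[0,-18,0,0,0,0,0],[-6,-24,15,0,0,0,0],[-18,-24,45,0,0,0,0],[-26,-22,64,0,0,0,0],[-26,-12,64,0,0,0,0]]}}

```text
clock: 6.75
tcp_pos: [0.4588, -0.259, 0.0498]
orientation: [-1.557, 0.233, -0.237]
contact_force: [1.1, -0.2, -0.8]
grip_width: 0.0004
```

Run:
```python
from g import *
rows([(458.3,-263,46,73),(458.3,-263,37.5,73)])
```

```text
t 6.75 p [ 458.8 -259.    49.8] jaw yaw 72.86 tilt 0.16 F [ 1.1 -0.2 -0.8] M [-0.02 -0.01 -0.05] w 0.4 j [ 0.19  0.5   0.27  2.06 -0.23  0.6   1.88]
(458.3, -263, 46, 73) -> [ 0.7  3.8 -3.9] [-0.1  -0.14  0.13] dist 6 ang 0.2
(458.3, -263, 37.5, 73) -> [ 0.7 12.3 -4. ] [-0.1  -0.14  0.13] dist 13 ang 0.2
```

Emit:
{"api": "drive_tool", "payload": {"series": [[0.7,4,-3.9,0,0,0,0],[0.7,7,-3.9,0,0,0,0],[0.7,10,-3.9,0,0,0,0],[0.7,12,-3.9,0,0,0,0],[0.7,12,-3.9,0,0,0,0]]}}

```text
clock: 7.25
tcp_pos: [0.4581, -0.2636, 0.0381]
orientation: [-1.556, 0.234, -0.238]
contact_force: [-2.7, 0.9, 5.8]
grip_width: -0.0002
```

Run:
```python
from g import *
rows([(458.3,-263,37.5,73)])
```

```text
t 7.25 p [ 458.1 -263.6   38.1] jaw yaw 72.79 tilt 0.15 F [-2.7  0.9  5.8] M [0.33 0.5  0.01] w -0.2 j [ 0.2   0.52  0.26  2.06 -0.24  0.58  1.9 ]
(458.3, -263, 37.5, 73) -> [0.  0.6 0.7] [-0.1  -0.21  0.12] dist 1 ang 0.3
```

Emit:
{"api": "drive_tool", "payload": {"series": [[0,0.7,0,0,0,0,0],[0,1.2,0,0,0,0,0],[0,1.4,0,0,0,0,0]]}}

```text
clock: 7.55
tcp_pos: [0.4581, -0.2638, 0.0378]
orientation: [-1.555, 0.235, -0.238]
contact_force: [-4.6, 4.4, 19.2]
grip_width: 0.0002
```

Run:
```python
from g import *
rows([(458.3,-263,80,73),(480,-225,110,73),(502,-185,120,73),(523,-145,120,73),(545,-105,120,73)])
f=r.grab_frame("scene");cv2.imwrite("pics/k6.png",crop(f["frame"],270,110,80,70,8))
```

```text
t 7.55 p [ 458.1 -263.8   37.8] jaw yaw 72.73 tilt 0.19 F [-4.6  4.4 19.2] M [1.09 1.01 0.07] w 0.2 j [ 0.2   0.52  0.26  2.06 -0.24  0.58  1.9 ]
(458.3, -263, 80, 73) -> [  0.1 -42.2   0.9] [-0.16 -0.27  0.11] dist 42 ang 0.3
(480, -225, 110, 73) -> [  9.6 -72.1  43.7] [-0.16 -0.27  0.11] dist 85 ang 0.3
(502, -185, 120, 73) -> [ 18.7 -81.9  88.5] [-0.16 -0.27  0.11] dist 122 ang 0.3
(523, -145, 120, 73) -> [ 26.9 -81.8 132.9] [-0.16 -0.27  0.11] dist 158 ang 0.3
(545, -105, 120, 73) -> [ 36.  -81.6 177.6] [-0.16 -0.27  0.11] dist 199 ang 0.3
```

View pics/k6.png

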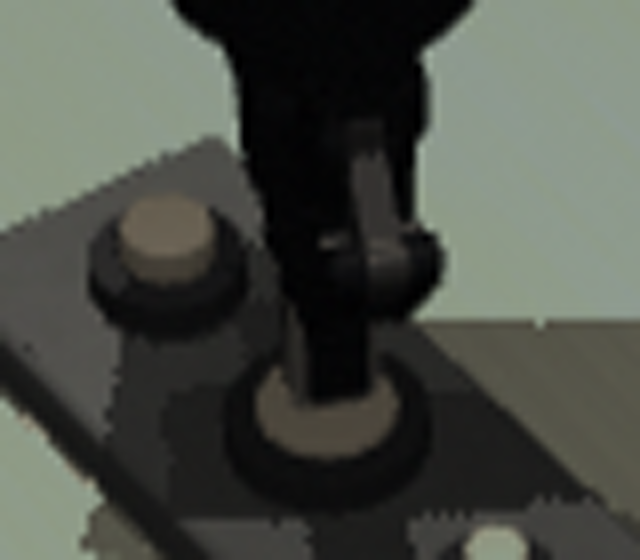

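The large key at crop (325,410) is sunk flush too. I'm moving to the lid with the gripper opening on the way.

Emit:
{"api": "drive_tool", "payload": {"series": [[0,-40,1,0,0,0,0],[8,-72,40,0,0,0,20],[17,-82,84,0,0,0,45],[26,-82,128,0,0,0,45],[35,-82,172,0,0,0,45]]}}

```text
clock: 8.1
tcp_pos: [0.5437, -0.1093, 0.1212]
orientation: [-1.555, 0.234, -0.241]
contact_force: [0.8, -0.3, 0.4]
grip_width: 0.0452
```

Run:
```python
from g import *
rows([(565,-70,120,71.2),(588.5,-27.5,110,71.2),(588.5,-27.5,90,71.2)])
```

```text
t 8.1 p [ 543.7 -109.3  121.2] jaw yaw 72.65 tilt 0.3 F [ 0.8 -0.3  0.4] M [ 0.01 -0.04 -0.04] w 45.2 j [-0.14  0.42  0.29  1.96 -0.17  0.77  1.51]
(565, -70, 120, 71.2) -> [ 8.6  1.4 43.9] [-0.18  1.45  0.25] dist 45 ang 1.5
(588.5, -27.5, 110, 71.2) -> [18.3 11.6 91.4] [-0.18  1.45  0.25] dist 94 ang 1.5
(588.5, -27.5, 90, 71.2) -> [18.2 31.6 91.4] [-0.18  1.45  0.25] dist 98 ang 1.5
```

Emit:
{"api": "drive_tool", "payload": {"series": [[8.6,1.4,44,-0.2,1.5,0.2,45],[18.3,11,91,-0.2,1.5,0.2,45],[18.3,25,91.4,-0.2,1.5,0.2,45],[18.3,25,91.4,-0.2,1.5,0.2,45]]}}

```text
clock: 8.5
tcp_pos: [0.5878, -0.0264, 0.0946]
orientation: [-1.557, 0.258, -0.254]
contact_force: [-0.7, -0.7, -0.1]
grip_width: 0.0449
```

Run:
```python
from g import *
rows([(588.5,-27.5,60,71.2),(588.5,-27.5,33,71.2)])
f=r.grab_frame("scene");cv2.imwrite("pics/l1.png",crop(f["frame"],260,180,120,130,5))
```

```text
t 8.5 p [587.8 -26.4  94.6] jaw yaw 71.3 tilt 0.15 F [-0.7 -0.7 -0.1] M [-0.08  0.05  0.  ] w 44.9 j [-0.27  0.51  0.27  1.89 -0.19  0.76  1.35]
(588.5, -27.5, 60, 71.2) -> [ 1.1 34.6 -0.7] [ 0.1   0.1  -0.11] dist 35 ang 0.2
(588.5, -27.5, 33, 71.2) -> [ 1.2 61.6 -0.7] [ 0.1   0.1  -0.11] dist 62 ang 0.2
```

View pics/l1.png

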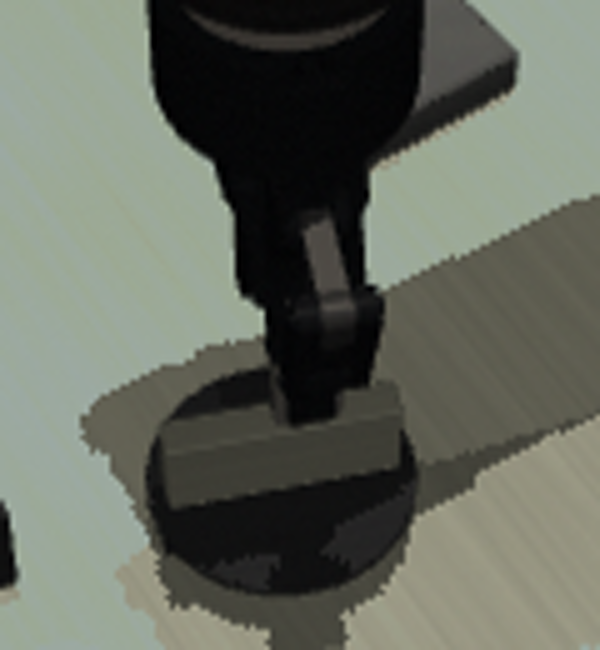

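The fingers are centred over the dark lid's bar at crop (290,430). I'm descending.

Emit:
{"api": "drive_tool", "payload": {"series": [[1,20,-0.7,0,0,0,45],[1,40,-0.7,0,0,0,45],[1,54,-0.7,0,0,0,45],[1,61,-0.7,0,0,0,45],[1,61,-0.7,0,0,0,45]]}}

```text
clock: 9.05
tcp_pos: [0.5877, -0.0305, 0.034]
orientation: [-1.558, 0.262, -0.257]
contact_force: [-0.5, 0.0, -0.2]
grip_width: 0.045
```

Run:
```python
from g import *
rows([(588.5,-27.5,33,71.2)])
f=r.grab_frame("scene");cv2.imwrite("pics/l2.png",crop(f["frame"],260,180,120,130,5))
```

```text
t 9.05 p [587.7 -30.5  34. ] jaw yaw 71.06 tilt 0.21 F [-0.5  0.  -0.2] M [ 0.02  0.06 -0.  ] w 45.0 j [-0.23  0.6   0.24  1.92 -0.22  0.65  1.38]
(588.5, -27.5, 33, 71.2) -> [-0.2  1.   3.1] [ 0.17 -0.15 -0.13] dist 3 ang 0.3
```

View pics/l2.png

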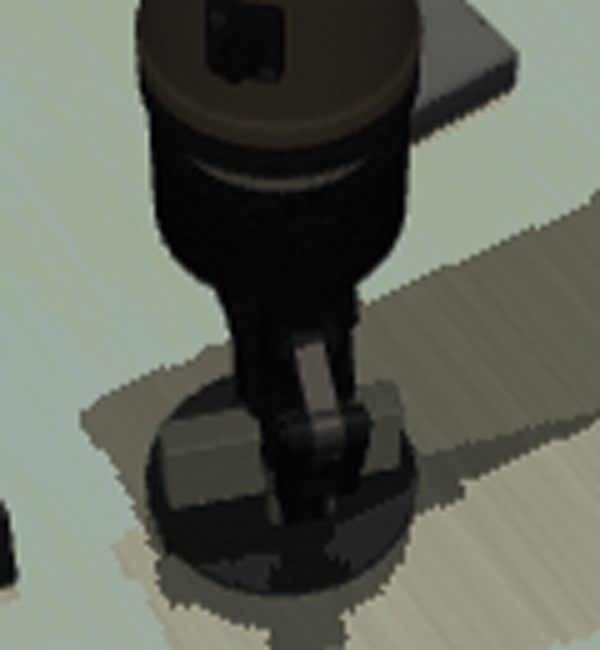

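Emit:
{"api": "drive_tool", "payload": {"series": [[0,1,3,0,0,0,30],[0,1,3,0,0,0,18],[0,1,3,0,0,0,5],[0,1,3,0,0,0,5],[0,1,3,0,0,0,5]], "squeeze": 80}}

```text
clock: 9.6
tcp_pos: [0.5899, -0.0271, 0.0345]
orientation: [-1.557, 0.259, -0.259]
contact_force: [-0.8, 0.4, 5.6]
grip_width: 0.0127
```

Run:
```python
from g import *
rows([(588.5,-27.5,60,71.2)])
```

```text
t 9.6 p [589.9 -27.1  34.5] jaw yaw 71.09 tilt 0.09 F [-0.8  0.4  5.6] M [0.35 0.09 0.07] w 12.7 j [-0.24  0.6   0.24  1.91 -0.22  0.65  1.37]
(588.5, -27.5, 60, 71.2) -> [ -1.2 -25.5  -0.9] [ 0.09 -0.11  0.  ] dist 26 ang 0.1
```

Emit:
{"api": "drive_tool", "payload": {"series": [[0,-10,0,0,0,0,5],[0,-30,0,0,0,0,5],[0,-50,0,0,0,0,5],[0,-70,0,0,0,0,5],[0,-80,0,0,0,0,5]]}}

```text
clock: 10.1
tcp_pos: [0.5903, -0.0272, 0.1162]
orientation: [-1.557, 0.258, -0.26]
contact_force: [0.4, -1.1, -2.2]
grip_width: 0.0124
```

Run:
```python
from g import *
rows([(570,20,150,71.2)])
f=r.grab_frame("scene");cv2.imwrite("pics/l3.png",crop(f["frame"],240,120,160,160,5)[:800])
f=r.grab_frame("top");cv2.imwrite("pics/l3t.png",crop(f["frame"],270,150,140,110,5))
```

```text
t 10.1 p [590.3 -27.2 116.2] jaw yaw 71.08 tilt 0.11 F [ 0.4 -1.1 -2.2] M [-0.02 -0.03  0.  ] w 12.4 j [-0.27  0.48  0.28  1.88 -0.18  0.8   1.34]
(570, 20, 150, 71.2) -> [-34.5 -33.9  38. ] [ 0.07 -0.12  0.09] dist 61 ang 0.2
```

View pics/l3.png

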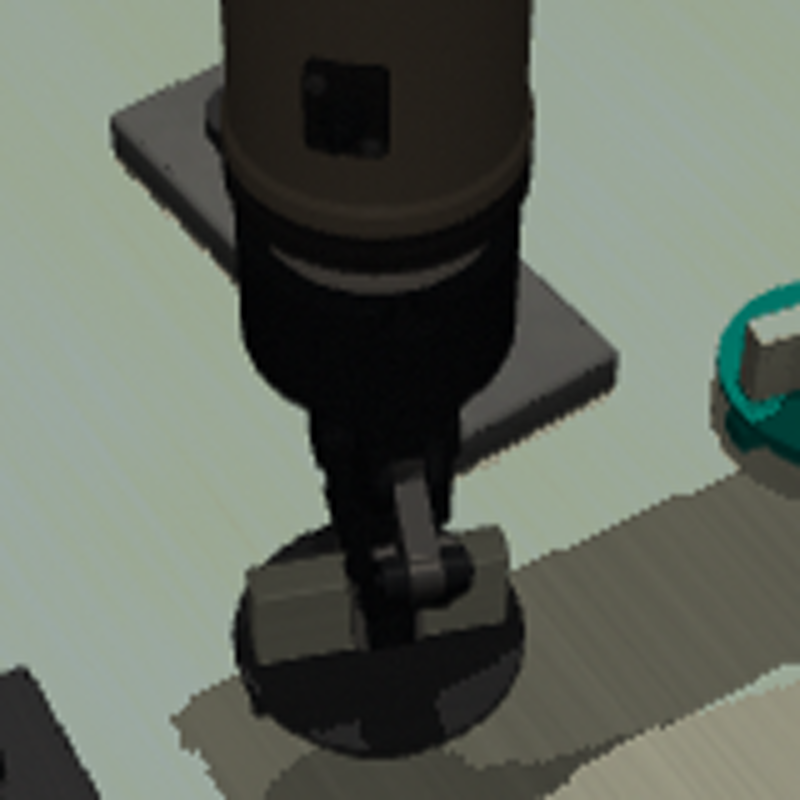

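View pics/l3t.png

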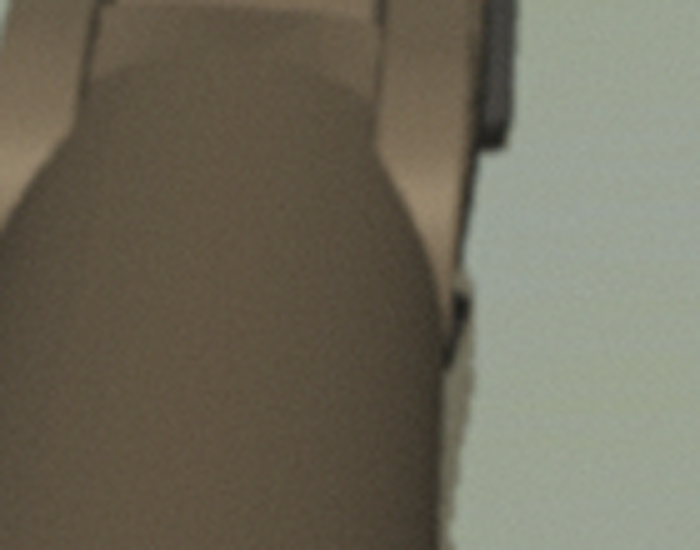

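The lid is held, with about 2.2 N of weight, the bar level and the flange at crop (380,660). I'll carry it to above the collar and turn the bar towards the slots on the way.

Run:
```python
from g import *
rows([(590-97*k/7,-27+284*k/7,min(165,116+14*k),71.1+9.6*k/7) for k in range(1,8)])
```

```text
t 10.2 p [590.6 -27.1 115.8] jaw yaw 71.08 tilt 0.14 F [-0.1 -0.1 -3.1] M [ 0.03 -0.04 -0.04] w 12.7 j [-0.27  0.48  0.28  1.88 -0.18  0.8   1.34]
(576.1428571428571, 13.57142857142857, 130, 72.47142857142856) -> [-26.9 -14.3  33.7] [ 0.04 -1.39  0.13] dist 45 ang 1.4
(562.2857142857143, 54.14285714285714, 144, 73.84285714285714) -> [-53.1 -28.3  67.6] [ 0.04 -2.76  0.13] dist 91 ang 2.8
(548.4285714285714, 94.71428571428571, 158, 75.21428571428571) -> [-79.3 -42.4 101.5] [ 0.04 -4.13  0.13] dist 136 ang 4.1
(534.5714285714286, 135.28571428571428, 165, 76.58571428571427) -> [-105.6  -49.5  135.4] [ 0.04 -5.5   0.13] dist 179 ang 5.5
(520.7142857142857, 175.85714285714286, 165, 77.95714285714286) -> [-131.8  -49.6  169.2] [ 0.05 -6.88  0.13] dist 220 ang 6.9
(506.8571428571429, 216.42857142857142, 165, 79.32857142857142) -> [-158.1  -49.7  203.1] [ 0.05 -8.25  0.13] dist 262 ang 8.2
(493.0, 257.0, 165, 80.69999999999999) -> [-184.4  -49.8  237. ] [ 0.05 -9.62  0.13] dist 304 ang 9.6
```

Emit:
{"api": "drive_tool", "payload": {"series": [[-27,-14,34,0,-1.4,0,5],[-53,-28,68,0,-2.8,0,5],[-79,-42,101,0,-4.1,0,5],[-106,-50,135,0,-5.5,0,5],[-132,-50,169,0,-6.9,0,5]]}}

```text
clock: 10.7
tcp_pos: [0.5197, 0.1772, 0.1655]
orientation: [-1.566, 0.162, -0.166]
contact_force: [1.3, 0.6, -3.1]
grip_width: 0.0126
```

Run:
```python
from g import *
rows([(507,217,165,79.5),(494.3,257.3,165,80.7),(494.3,257.3,155,80.7)])
```

```text
t 10.7 p [519.7 177.2 165.5] jaw yaw 78.04 tilt 0.14 F [ 1.3  0.6 -3.1] M [-0.02 -0.06 -0.  ] w 12.6 j [-0.63  0.35  0.23  1.94 -0.1   0.86  1.01]
(507, 217, 165, 79.5) -> [-20.6   0.5  36.3] [ 0.04 -1.46  0.14] dist 42 ang 1.5
(494.3, 257.3, 165, 80.7) -> [-41.4   0.4  73.1] [ 0.04 -2.66  0.14] dist 84 ang 2.7
(494.3, 257.3, 155, 80.7) -> [-41.4  10.4  73.1] [ 0.04 -2.66  0.14] dist 85 ang 2.7
```

Emit:
{"api": "drive_tool", "payload": {"series": [[-20,0.5,36,0,-1.5,0,5],[-38,4,66,0,-2.7,0,5],[-41.4,10,73,0,-2.7,0,5],[-41.4,10,73,0,-2.7,0,5],[-41.4,10,73,0,-2.7,0,5]]}}

```text
clock: 11.2
tcp_pos: [0.4943, 0.2554, 0.1545]
orientation: [-1.57, 0.127, -0.129]
contact_force: [-0.1, -0.0, -3.5]
grip_width: 0.0125
```

Run:
```python
from g import *
rows([(494.3,257.3,155,80.7)])
f=r.grab_frame("scene");cv2.imwrite("pics/h1.png",crop(np.clip(f["frame"]*1.6,0,255).astype('uint8'),400,240,160,150,5));np.save("pics/h1.npy",f["frame"])
rows([])
# expected positions crop coords
a=np.linspace(0,2*np.pi,60)
o=r.get_obs();p=o["tcp_pos"];zb=p[2]-.0345
```

```text
t 11.2 p [494.3 255.4 154.5] jaw yaw 80.66 tilt 0.19 F [-0.1 -0.  -3.5] M [-0.02  0.02  0.02] w 12.5 j [-0.74  0.37  0.19  1.93 -0.09  0.85  0.9 ]
(494.3, 257.3, 155, 80.7) -> [-0.3 -0.5  1.8] [ 0.17 -0.04  0.09] dist 2 ang 0.2
t 11.25 p [494.8 255.1 154.9] jaw yaw 80.59 tilt 0.19 F [-0.1 -1.3 -2.5] M [-0.05 -0.04  0.07] w 12.6 j [-0.74  0.37  0.19  1.93 -0.09  0.85  0.9 ]
```

View pics/h1.png

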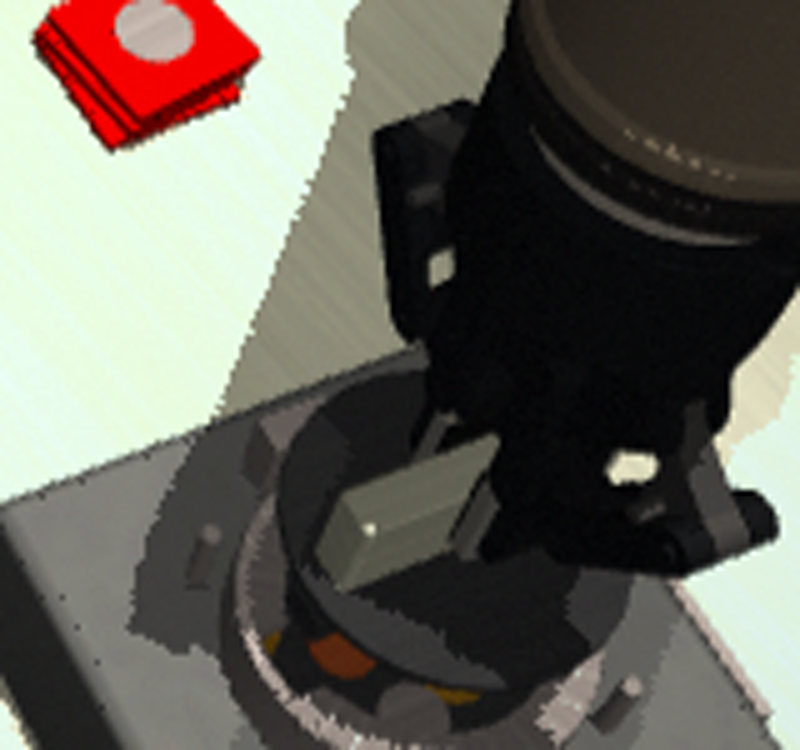

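```bash
cat > ov.py <<'E'
from g import *
def overlay(fr,f,L,yaw,x0,y0,w,h,s,hop=(.49535,.2581,-9.3),zoff=0):
    im=crop(np.clip(fr*1.6,0,255).astype('uint8'),x0,y0,w,h,s)
    def dr(P,col):
        q=((proj(f,P)-[x0,y0]+.5)*s-.5).round().astype(int); cv2.polylines(im,[q.reshape(-1,1,2)],False,col,1)
    a=np.linspace(0,2*np.pi,73)
    def circ(c,rr,z): return np.c_[c[0]+rr*np.cos(a),c[1]+rr*np.sin(a),np.full(a.shape,z)]
    dr(circ(L,.046,L[2]+.027),(0,255,255));dr(circ(L,.046,L[2]+.022),(0,160,255))
    c,sn=np.cos(np.radians(yaw)),np.sin(np.radians(yaw))
    def rect(z,l=.04,t=.007): return [(L[0]+c*i*l-sn*j*t,L[1]+sn*i*l+c*j*t,L[2]+z) for i,j in((1,1),(-1,1),(-1,-1),(1,-1),(1,1))]
    dr(rect(.061),(0,255,0));dr(rect(.027),(0,255,0))
    dr(circ(hop,.05,.101),(255,0,255))
    return im
E
python3 - <<'E'
from ov import *
fr=np.load("pics/h1.npy");f=r.grab_frame("scene")
L=np.array([494.5,255.3,154.6-34.5])/1e3
cv2.imwrite("pics/h1o.png",overlay(fr,f,L,-9.35,400,240,160,150,5))
E
```

```text
(no output)
```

View pics/h1o.png

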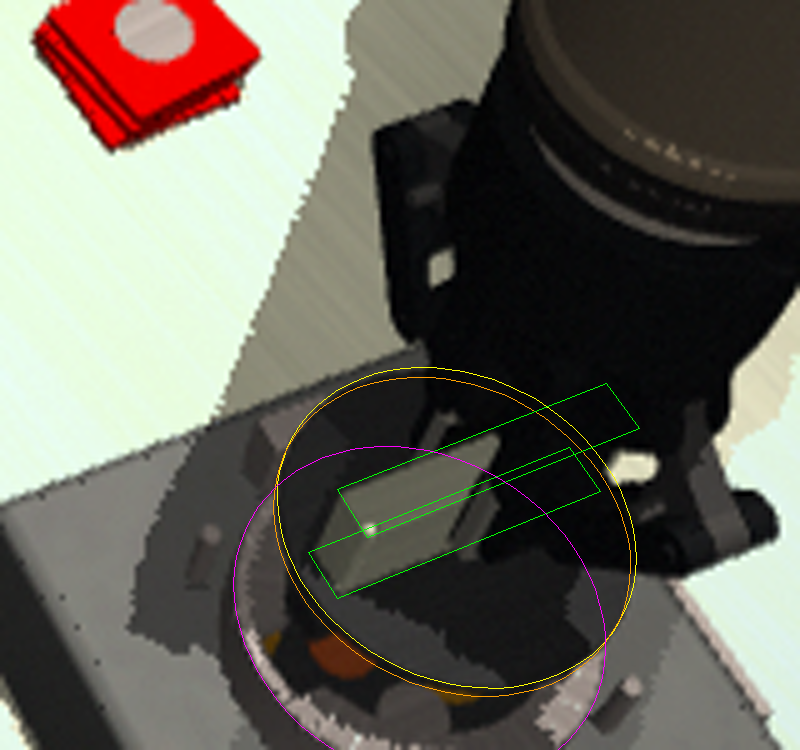

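Run:
```python
from g import *
rows([(496,258.1,145,80.7),(496,258.1,130,80.7)])
```

```text
t 11.3 p [495.  255.1 155.2] jaw yaw 80.56 tilt 0.18 F [ 0.1 -0.  -2.4] M [-0.02 -0.   -0.03] w 12.4 j [-0.74  0.37  0.19  1.93 -0.09  0.85  0.9 ]
(496, 258.1, 145, 80.7) -> [ 0.5 10.2  3.2] [ 0.11 -0.14  0.14] dist 11 ang 0.2
(496, 258.1, 130, 80.7) -> [ 0.4 25.2  3.2] [ 0.11 -0.14  0.14] dist 25 ang 0.2
```

Emit:
{"api": "drive_tool", "payload": {"series": [[0.5,5,3.2,0.1,-0.1,0.1,5],[0.5,12,3.2,0.1,-0.1,0.1,5],[0.5,15,3.2,0.1,-0.1,0.1,5],[0.5,15,3.2,0.1,-0.1,0.1,5]]}}

```text
clock: 11.7
tcp_pos: [0.4956, 0.2576, 0.1394]
orientation: [-1.568, 0.129, -0.128]
contact_force: [0.1, 1.2, -2.9]
grip_width: 0.0129
```

Run:
```python
from ov import *
rows([(496,258.1,136,80.7),(496,258.1,130,80.7)])
f=r.grab_frame("scene");o=r.get_obs();p=o["tcp_pos"]
cv2.imwrite("pics/h2o.png",overlay(f["frame"],f,p+[-.0007,0,-.0345],-9.3,420,280,130,120,6))
```

```text
t 11.7 p [495.6 257.6 139.4] jaw yaw 80.64 tilt 0.08 F [ 0.1  1.2 -2.9] M [-0.02  0.04 -0.07] w 12.9 j [-0.74  0.4   0.18  1.93 -0.1   0.82  0.9 ]
(496, 258.1, 136, 80.7) -> [0.3 3.4 0.6] [ 0.08 -0.06 -0.02] dist 3 ang 0.1
(496, 258.1, 130, 80.7) -> [0.3 9.4 0.6] [ 0.08 -0.06 -0.02] dist 9 ang 0.1
```

View pics/h2o.png

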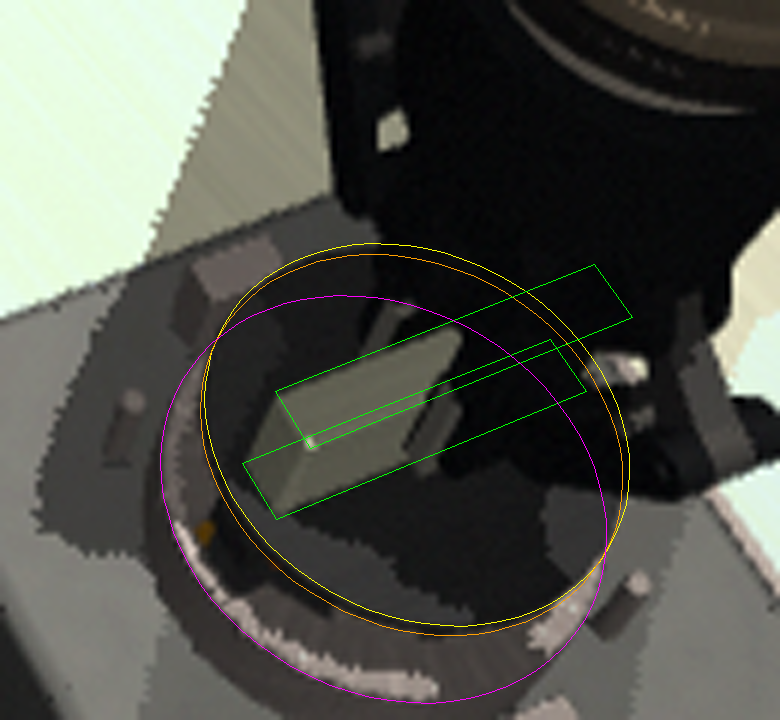

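Emit:
{"api": "drive_tool", "payload": {"series": [[0.3,3,0.6,0,0,0,5],[0.3,5,0.6,0,0,0,5],[0.3,7,0.6,0,0,0,5],[0.3,9,0.6,0,0,0,5]]}}

```text
clock: 12.15
tcp_pos: [0.4962, 0.2584, 0.1306]
orientation: [-1.568, 0.128, -0.128]
contact_force: [0.4, -0.1, -2.2]
grip_width: 0.0122
```

Run:
```python
from ov import *
rows([(496,258.1,125,80.7),(496,258.1,113.5,80.7)])
```

```text
t 12.15 p [496.2 258.4 130.6] jaw yaw 80.65 tilt 0.05 F [ 0.4 -0.1 -2.2] M [ 0.03 -0.08  0.01] w 12.2 j [-0.73  0.41  0.18  1.94 -0.1   0.8   0.91]
(496, 258.1, 125, 80.7) -> [-0.2  5.6 -0.3] [ 0.05 -0.05  0.01] dist 6 ang 0.1
(496, 258.1, 113.5, 80.7) -> [-0.2 17.1 -0.3] [ 0.05 -0.05  0.01] dist 17 ang 0.1
```

Emit:
{"api": "drive_tool", "payload": {"series": [[0,2,0,0,0,0,5],[0,4,0,0,0,0,5],[0,6,0,0,0,0,5],[0,8,0,0,0,0,5]]}}

```text
clock: 12.55
tcp_pos: [0.4962, 0.2584, 0.1225]
orientation: [-1.568, 0.128, -0.128]
contact_force: [0.1, 0.3, -2.9]
grip_width: 0.0128
```

Run:
```python
from ov import *
rows([(496,258.1,113.5,80.7)])
```

```text
t 12.55 p [496.2 258.4 122.5] jaw yaw 80.66 tilt 0.05 F [ 0.1  0.3 -2.9] M [ 0.04  0.01 -0.03] w 12.8 j [-0.73  0.42  0.18  1.94 -0.1   0.79  0.91]
(496, 258.1, 113.5, 80.7) -> [-0.2  9.  -0.3] [ 0.05 -0.04  0.01] dist 9 ang 0.1
```

Emit:
{"api": "drive_tool", "payload": {"series": [[0,2,0,0,0,0,5],[0,4,0,0,0,0,5],[0,6,0,0,0,0,5],[0,7.5,0,0,0,0,5],[0,7.5,0,0,0,0,5]]}}

```text
clock: 13.05
tcp_pos: [0.4961, 0.2583, 0.1147]
orientation: [-1.568, 0.128, -0.128]
contact_force: [1.4, -0.1, -3.3]
grip_width: 0.012
```

Run:
```python
from ov import *
rows([(496,258.1,113.5,80.7)])
```

```text
t 13.05 p [496.1 258.3 114.7] jaw yaw 80.66 tilt 0.07 F [ 1.4 -0.1 -3.3] M [-0.07  0.03  0.  ] w 12.0 j [-0.73  0.43  0.18  1.95 -0.1   0.77  0.91]
(496, 258.1, 113.5, 80.7) -> [-0.   1.2 -0.2] [ 0.07 -0.04 -0.01] dist 1 ang 0.1
```

Emit:
{"api": "drive_tool", "payload": {"series": [[0,0.7,0,0,0,0,5],[0,1.3,0,0,0,0,5],[0,1.3,0,0,0,0,5]]}}

```text
clock: 13.35
tcp_pos: [0.4962, 0.2583, 0.1138]
orientation: [-1.568, 0.128, -0.128]
contact_force: [-1.4, -2.0, 2.6]
grip_width: 0.0129
```

Run:
```python
from ov import *
rows([])
```

```text
t 13.35 p [496.2 258.3 113.8] jaw yaw 80.65 tilt 0.05 F [-1.4 -2.   2.6] M [-0.07  0.34  0.  ] w 12.9 j [-0.73  0.43  0.18  1.95 -0.11  0.77  0.91]
```

The lid is seated: Fz changed sign at z 113.8 against 113.5 expected. I'll turn it clockwise (+wy) in stages.

Emit:
{"api": "drive_tool", "payload": {"series": [[0,0,0,0,3,0,5],[0,0,0,0,6,0,5],[0,0,0,0,9,0,5],[0,0,0,0,12,0,5],[0,0,0,0,15,0,5]]}}

```text
clock: 13.85
tcp_pos: [0.4958, 0.258, 0.1139]
orientation: [-1.546, 0.335, -0.334]
contact_force: [-2.2, -2.1, 1.4]
grip_width: 0.0126
```

Run:
```python
from ov import *
rows([(496.1,258.3,113.8,35.7)])
f=r.grab_frame("scene");o=r.get_obs();p=o["tcp_pos"];R=Rn.from_rotvec(o["orientation"])
cv2.imwrite("pics/t1o.png",overlay(f["frame"],f,p+[-.0007,0,-.0345],jy(R)-90,420,280,130,120,6))
```

```text
t 13.85 p [495.8 258.  113.9] jaw yaw 65.55 tilt 0.1 F [-2.2 -2.1  1.4] M [-0.38  0.46  0.13] w 12.6 j [-0.78  0.44  0.24  1.95 -0.14  0.77  0.69]
(496.1, 258.3, 113.8, 35.7) -> [0.1 0.1 0.4] [1.000e-01 2.985e+01 1.000e-02] dist 0 ang 29.9
```

View pics/t1o.png

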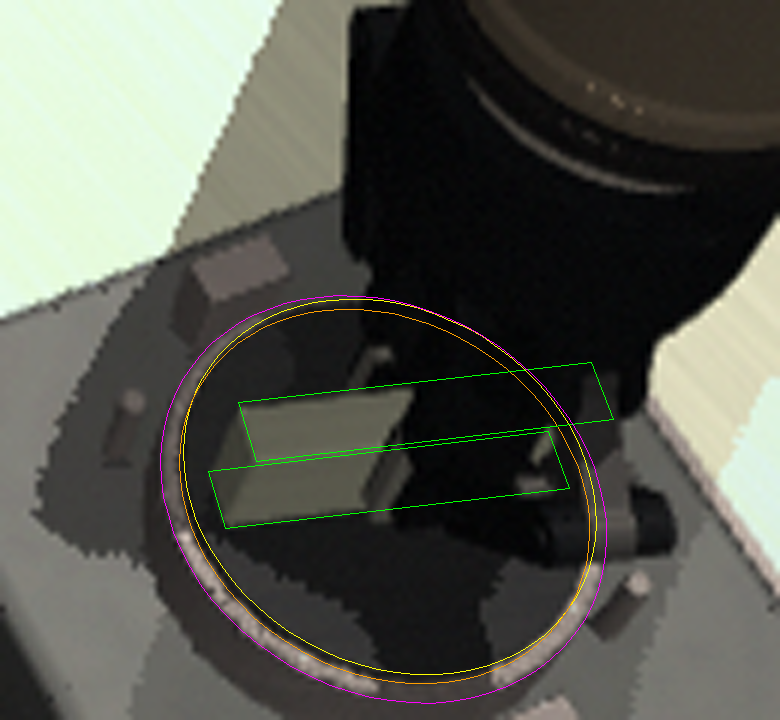

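The bar follows the gripper, the moment is 0.13 N m, and the flange is flush on the collar.

Emit:
{"api": "drive_tool", "payload": {"series": [[0,0,0.2,0,5,0,5],[0,0,0.3,0,10,0,5],[0,0,0.3,0,15,0,5],[0,0,0.3,0,20,0,5],[0,0,0.3,0,24,0,5]]}}

```text
clock: 14.4
tcp_pos: [0.4956, 0.2581, 0.1139]
orientation: [-1.469, 0.664, -0.663]
contact_force: [-2.5, -2.3, 0.5]
grip_width: 0.0128
```

Run:
```python
from ov import *
rows([(496.1,258.3,113.8,35.7)])
```

```text
t 14.4 p [495.6 258.1 113.9] jaw yaw 41.32 tilt 0.13 F [-2.5 -2.3  0.5] M [-0.27  0.35  0.33] w 12.8 j [-0.86  0.45  0.35  1.96 -0.21  0.77  0.32]
(496.1, 258.3, 113.8, 35.7) -> [0.1 0.1 0.5] [0.13 5.62 0.04] dist 1 ang 5.6
```

Emit:
{"api": "drive_tool", "payload": {"series": [[0,0,0,0,3,0,5],[0,0,0,0,5,0,5],[0,0,0,0,5.6,0,5],[0,0,0,0,5.6,0,5]]}}

```text
clock: 14.8
tcp_pos: [0.4957, 0.2581, 0.114]
orientation: [-1.444, 0.739, -0.738]
contact_force: [-1.1, -1.1, 0.6]
grip_width: 0.0125
```

Run:
```python
from ov import *
rows([(496.1,258.3,113.8,35.7)])
f=r.grab_frame("scene");o=r.get_obs();p=o["tcp_pos"];R=Rn.from_rotvec(o["orientation"])
cv2.imwrite("pics/t2.png",crop(np.clip(f["frame"]*1.6,0,255).astype('uint8'),420,280,130,120,6))
cv2.imwrite("pics/t2o.png",overlay(f["frame"],f,p+[-.0005,.0005,-.0345],jy(R)-90,420,280,130,120,6))
f=r.grab_frame("top");cv2.imwrite("pics/t2t.png",crop(np.clip(f["frame"]*1.6,0,255).astype('uint8'),120,200,130,120,6))
```

```text
t 14.8 p [495.7 258.1 114. ] jaw yaw 35.77 tilt 0.14 F [-1.1 -1.1  0.6] M [-0.11  0.14  0.09] w 12.5 j [-0.88  0.45  0.37  1.96 -0.23  0.77  0.24]
(496.1, 258.3, 113.8, 35.7) -> [0.1 0.2 0.5] [0.13 0.07 0.05] dist 1 ang 0.2
```

View pics/t2o.png

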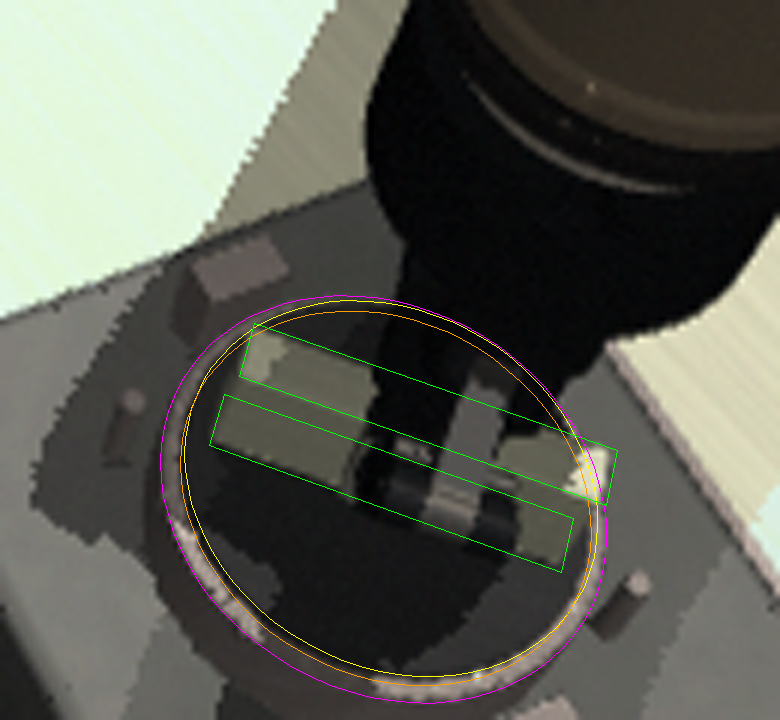

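View pics/t2.png

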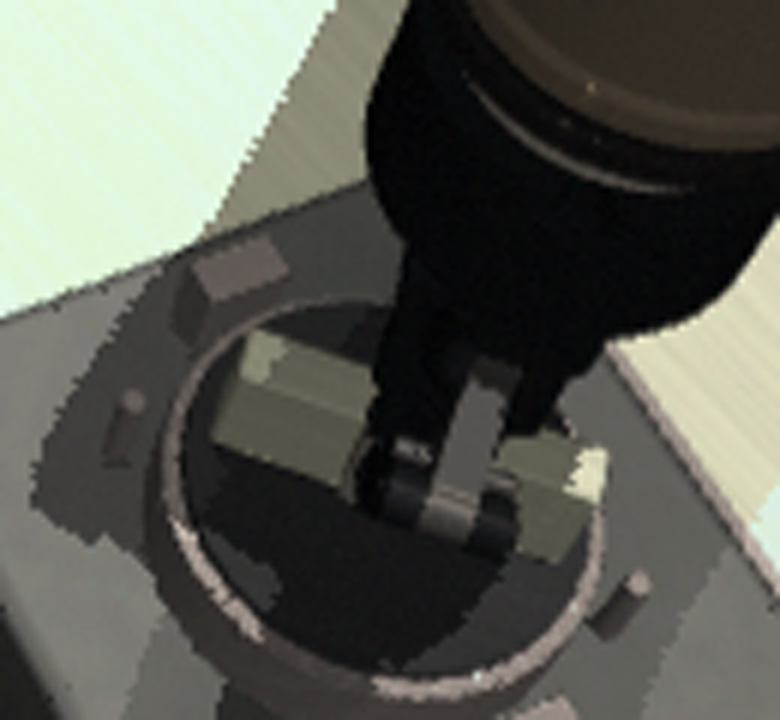

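View pics/t2t.png

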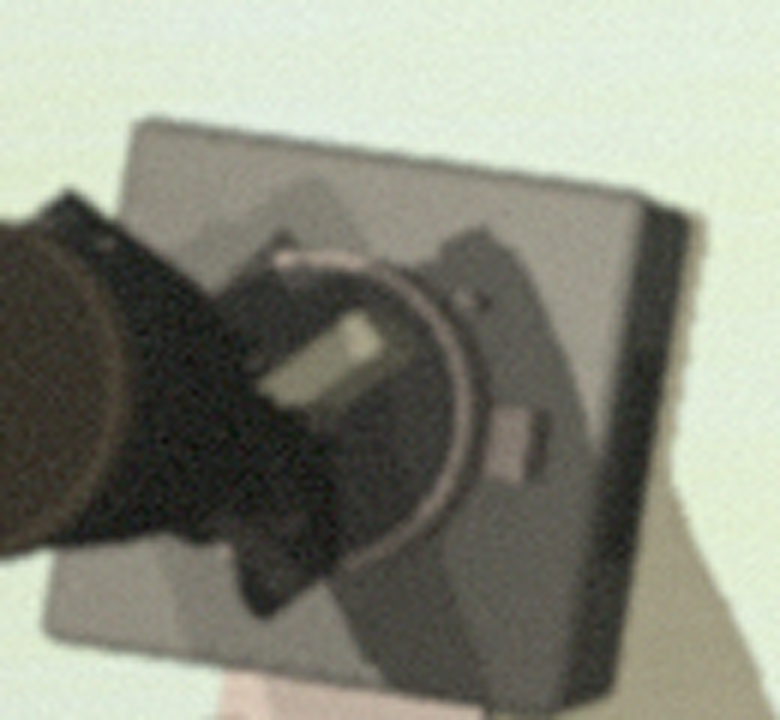

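Run:
```python
from ov import *
f=r.grab_frame("scene");cv2.imwrite("pics/t3a.png",crop(np.clip(f["frame"]*1.8,0,255).astype('uint8'),450,325,80,60,10))
rows([])
g=lambda a,b,z:ray(f,420+(a+.5)/6-.5,280+(b+.5)/6-.5,z)*1e3
for z in(.139,.140,.141):
    A=g(255,333,z);B=g(607,448,z);d=A-B;print(z,A,B,np.degrees(np.arctan2(d[1],d[0])),np.linalg.norm(d))
```

```text
t 14.95 p [495.6 258.1 114. ] jaw yaw 35.76 tilt 0.13 F [-0.6 -1.4 -0.5] M [-0.15  0.23  0.12] w 12.6 j [-0.88  0.45  0.37  1.96 -0.23  0.77  0.24]
0.139 [513.56344735 223.5821075  139.        ] [466.77544444 285.12280446 139.        ] -52.75509158953466 77.30701519242608
0.14 [514.09057023 223.8820222  140.        ] [467.37434338 285.32831146 140.        ] -52.7550915895347 77.18842086128801
0.141 [514.61769312 224.18193689 141.        ] [467.97324231 285.53381845 141.        ] -52.75509158953469 77.06982653014994
```

View pics/t3a.png

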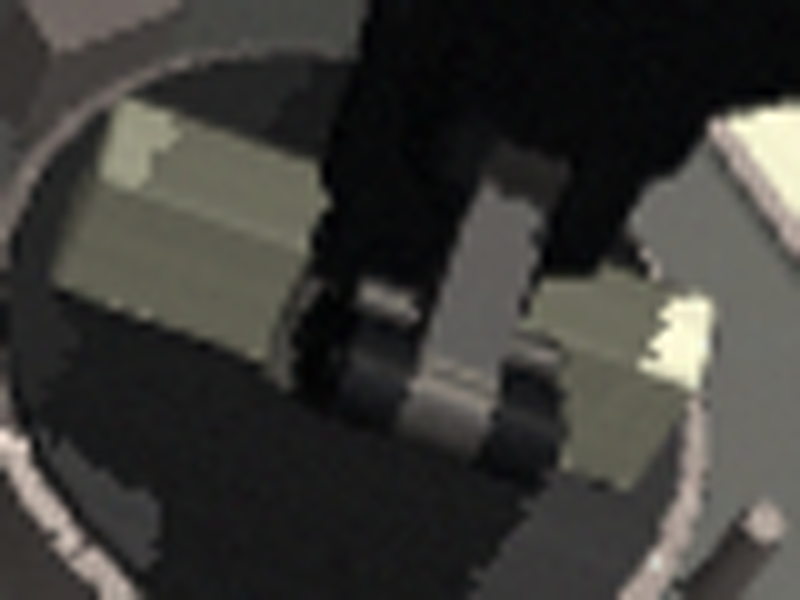

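Run:
```python
from ov import *
f=r.grab_frame("scene")
g=lambda q,z:ray(f,450+(q[0]+.5)/10-.5,325+(q[1]+.5)/10-.5,z)*1e3
P=[(122,97),(102,182),(712,298),(695,388)]
W=[g(p,.140) for p in P]
for a,b in((0,2),(1,3)):
    d=W[a]-W[b];print(np.degrees(np.arctan2(d[1],d[0])),np.linalg.norm(d))
print("centre",np.mean(W,0)); 
A=g((55,280),.106);B=g((630,490),.106);d=A-B;print("low",np.degrees(np.arctan2(d[1],d[0])),np.linalg.norm(d))
# pins
for q in((441.9,346.3),(526.1,376.7)): print(ray(f,*q,.101)*1e3)
f=r.grab_frame("top");cv2.imwrite("pics/t3t.png",crop(np.clip(f["frame"]*1.8,0,255).astype('uint8'),155,240,50,45,14))
```

```text
-53.645107111178646 77.89659158201434
-53.823008710377316 77.55783452112314
centre [495.91435019 258.14656812 140.        ]
low -54.60725479762618 78.58112036683875
[528.95749884 210.80649187 101.        ]
[461.39888242 305.15655795 101.        ]
```

View pics/t3t.png

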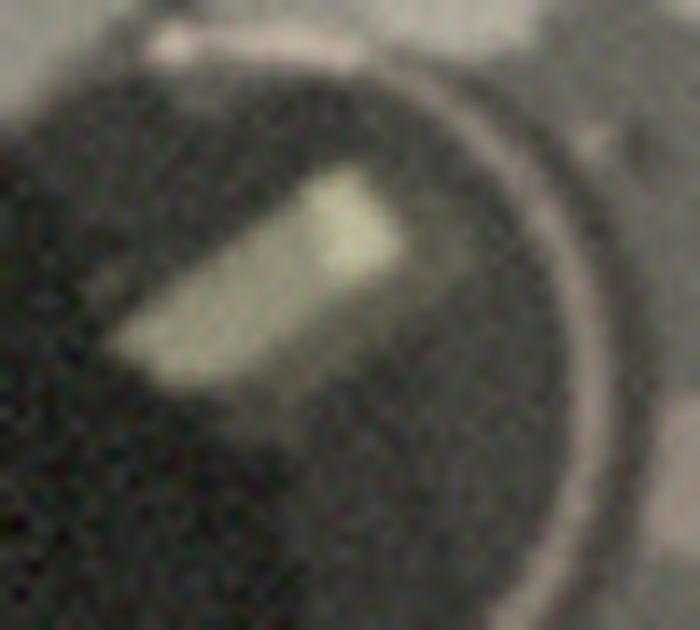

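Run:
```python
from ov import *
rows([]);f=r.grab_frame("scene");cv2.imwrite("pics/fin.png",f["frame"]);rows([])
a=cv2.imread("pics/scene0.png").astype(int)
d=np.abs(a-f["frame"]).max(2);
for n,b in(("punch",(205,250,60,60)),("loupe",(248,315,55,45)),("gauge",(160,190,55,40)),("flip",(405,230,48,40)),("turq",(383,172,50,45))):
    x,y,w,h=b;print(n,(d[y:y+h,x:x+w]>40).sum())
```

```text
t 15.05 p [495.6 258.1 113.9] jaw yaw 35.74 tilt 0.13 F [-1.5 -0.1  0.6] M [-0.13  0.24  0.18] w 12.5 j [-0.88  0.45  0.37  1.96 -0.23  0.77  0.24]
t 15.1 p [495.7 258.  114. ] jaw yaw 35.74 tilt 0.13 F [-1.7 -0.5 -0.1] M [-0.13  0.22  0.19] w 12.4 j [-0.88  0.45  0.37  1.96 -0.23  0.77  0.24]
punch 0
loupe 0
gauge 0
flip 0
turq 0
```

View pics/fin.png

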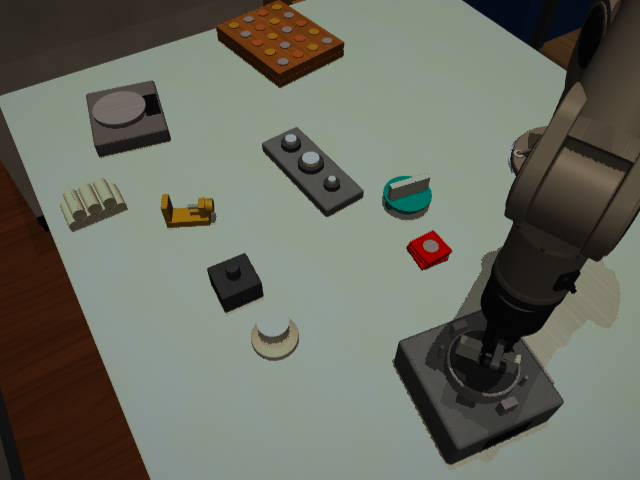

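The final picture shows the lid held in the collar at about (485,360), with its bar pointing at the thin pins. All the bystanders are where they started, so I'm handing in.

```bash
python3 -c "
from bench import r
print(r.hand_in())"
```

```text
the job is handed in; nothing more can be done
None
```

I pressed the small, middle and large keys in that order. I then gripped the dark lid by its bar, seated it in the collar and turned it 45° clockwise. I handed in at about 15 s, still gripping it there.

**Last checks**
- **Bar angle:** the gripper stands at -54.3°. The bar measures -53.6° to -54.6° in the scene camera, and the pins lie at -54.4°.
- **Lock click:** the turn went straight to 45° and never near 60°, so the click balls were not reached.
- **Seating:** the lid's centre is within about 1 mm of the collar's centre. The seated height was 113.8 mm against 113.5 mm expected.
- **Grip:** the pose held still over the last readings, with about 0.2 N m of moment on the lid.
- **Bystanders:** comparing pictures before and after showed no change at the punch block, loupe base, gauge, flip holders or turquoise look-alike.

**What went wrong or disagreed**
- **First small-key press:** I went down too far. The fingertips hit the stop with about 53 N and slid about 7 mm sideways. I backed off and pressed the small key again gently before going on, so it was pressed twice. If the 40 N limit counts the fingertips, this press would break it.
- **Fingertip height:** when shut, the fingertips reach about 3.5 mm lower than the reported TCP. I allowed for this on the later presses, which stopped at 16 to 19 N. The middle and large keys looked flush in the pictures. For the small key I relied mainly on the force reading.
- **Camera agreement:** the two cameras differed by about 2 mm, so I used the scene camera for the final fit.

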